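# Pack the plug gauges in the transit cradle and screw the retaining bar down

## Task

The plug gauges on the bench are going away for calibration: swing the clamp arm of the transit cradle well clear of the bays and lay every plug gauge in the cradle, one to a bay. Then lay the flat steel bar across them into the pockets of both end rests, swing the arm back over the middle of the bar as far as it goes, and screw the black knob down clockwise, turn after turn, until it comes to its stop and the pad presses hard on the bar. Leave the other things on the bench where they are.

Things in the scene. Friction and masses are not known exactly. Their poses are not given: they have to be found in the camera images.
- cradle: Transit cradle fixed on the bench: aluminium plate 278 x 134 x 10 mm, with a 50 mm tab on its -y side for the arm's post. Origin: centre of the plate's underside. x runs along the row of bays (the laid bar's direction), y along the gauges in their bays, z up. Dark end rests for the bar at x = +-100 to +-133 mm.
- bay_1 (a point): Where a gauge's middle belongs in the bay at cradle x = -60 mm: 26.5 mm above the bench, 16.5 mm above the bay's floor; axes as the cradle's. Each bay is 40 mm wide (x), 122 mm long (y), with grey side blocks 20 mm high only at |y| = 30 to 60 mm and 24 mm end walls: beside the handle the floor is free for fingers.
- bay_2 (a point): The same for the bay at cradle x = 0. A gauge leans to its small head, so its middle settles about 2 mm lower than these points.
- bay_3 (a point): The same for the bay at cradle x = +60 mm. Any gauge may lie in any bay, either way round; a spare bay stays empty.
- bar_seat (a point): Where the laid bar's origin belongs: mid cradle, 41 mm above the bench; axes as the cradle's. Each end rest has a pocket floored at this height, 30 mm wide (y) between 12 mm high cheeks, open to the middle, closed at the outer end (254 mm between the outer walls). The laid bar passes 5 to 6 mm over the gauges' handles, between their heads.
- pivot (a point): On the vertical pivot axis of the clamp arm: cradle x = 0, y = -85 mm, 85 mm above the bench (mid thickness of the arm). The grey arm is 24 mm wide with 34 mm bosses, lies 76 to 94 mm above the bench and measures 85 mm from pivot to screw.
- clamp_arm (a joint): Angle of the clamp arm, rad, 0 to 2.2 (hard stops). 0: it points along cradle +y, the screw over the bar's middle; grows counter-clockwise from above; at 1.57 it points along cradle -x, clear of bays and bar. Stays where left (friction 0.15 N m, 2 N at the knob). Can be swung by gripping the knob.
- knob (a joint): Knob angle relative to the arm, rad, 0 (raised) to 16.5 (stop, down); grows clockwise from above; 6 mm down a turn. Swinging the arm by a knob held at a fixed heading raises the value by the angle opened and lowers it on closing. The pad meets the laid bar at about 12.6, then a 3 N/mm spring yields: 11 N at the stop. Drag 0.04 N m; stays put.
- knob_mid (a point): Centre of the round fluted black knob, 45 mm across, gripping height 22 mm (11 mm up and down from here). It moves with the screw: 123 mm above the bench at knob = 0, 107 mm at 16.5; its underside is 16 mm above the arm at 0 and nearly on it at 16.5. Axes as the arm's.
- press_pad: Black sprung rubber pad, 22 mm diameter, under the screw; origin at the centre of its underside, 12 mm above a laid bar's top at knob = 0 with the arm over it.
- bar: Flat steel retaining bar, 246 x 24 x 14 mm, 0.3 kg, lying flat on the bench. Origin: centre of its underside; x along its length, z up. Lay it with z up, either end to either rest; its top is then 55 mm above the bench.
- gauge_1: Plug gauge 1, a turned steel dumb-bell, 113 mm long, 0.25 kg, lying on the bench; 1 of them may be absent at a start. Along its y: large head, 33 mm diameter, y = 26 to 56 mm; slim handle, 17 mm diameter, y = -38 to 26; small head, 27 mm diameter, y = -56 to -38. Centre of mass near y = +9. Origin off the axis; use gauge_1_mid.
- gauge_1_mid (a point): Middle of plug gauge 1: on its axis, half way along; about 14 mm up as it lies on the bench (it leans to the small head). y along the gauge toward the large head; x and z turn as it rolls.
- gauge_2: Plug gauge 2, alike gauge 1 (may be absent); use gauge_2_mid.
- gauge_2_mid (a point): Middle of plug gauge 2: on its axis, half way along; about 14 mm up as it lies on the bench (it leans to the small head). y along the gauge toward the large head; x and z turn as it rolls.
- gauge_3: Plug gauge 3, alike gauge 1 (may be absent); use gauge_3_mid.
- gauge_3_mid (a point): Middle of plug gauge 3: on its axis, half way along; about 14 mm up as it lies on the bench (it leans to the small head). y along the gauge toward the large head; x and z turn as it rolls.
- grease_tin: Bystander: grey-blue tin; leave it alone (it must not be shifted by 5 cm).
- cutter: Bystander: yellow cutter knife; leave it alone (it must not be shifted by 5 cm).
- screwdriver: Bystander: screwdriver; leave it alone (it must not be shifted by 5 cm).

How it is judged:
On the way, in this order (a step that is already met when the one before it is completed fails the run):
1. the clamp arm is swung clear of the bays (value of joint clamp_arm above 1.2 rad), for 0.2 s.
2. every plug gauge present lies in a bay of its own ((x of gauge_1_mid in the frame of bay_1 between -0.006 and 0.006 m or x of gauge_1_mid in the frame of bay_2 between -0.006 and 0.006 m or x of gauge_1_mid in the frame of bay_3 between -0.006 and 0.006 m) and y of gauge_1_mid in the frame of bar_seat between -0.009 and 0.009 m and z of gauge_1_mid in the frame of bay_2 between -0.006 and 0.005 m and angle between the y axis of each of gauge_1, gauge_2, gauge_3 and the y axis of cradle, either way round below 0.12 rad and (x of gauge_2_mid in the frame of bay_1 between -0.006 and 0.006 m or x of gauge_2_mid in the frame of bay_2 between -0.006 and 0.006 m or x of gauge_2_mid in the frame of bay_3 between -0.006 and 0.006 m) and y of gauge_2_mid in the frame of bar_seat between -0.009 and 0.009 m and z of gauge_2_mid in the frame of bay_2 between -0.006 and 0.005 m and (x of gauge_3_mid in the frame of bay_1 between -0.006 and 0.006 m or x of gauge_3_mid in the frame of bay_2 between -0.006 and 0.006 m or x of gauge_3_mid in the frame of bay_3 between -0.006 and 0.006 m) and y of gauge_3_mid in the frame of bar_seat between -0.009 and 0.009 m and z of gauge_3_mid in the frame of bay_2 between -0.006 and 0.005 m), for 0.2 s.
3. the bar lies in the pockets of both end rests, over the gauges (all of step 2 and horizontal distance between bar and bar_seat below 0.008 m and z of bar in the frame of bar_seat between -0.003 and 0.003 m and angle between the x axis of bar and the x axis of cradle, either way round below 0.06 rad and angle between bar's own z axis and vertical below 0.05 rad), for 0.2 s.
4. the arm is back over the middle of the bar (value of joint clamp_arm below 0.09 rad and horizontal distance between bar and bar_seat below 0.008 m and z of bar in the frame of bar_seat between -0.003 and 0.003 m and angle between the x axis of bar and the x axis of cradle, either way round below 0.06 rad and angle between bar's own z axis and vertical below 0.05 rad), for 0.2 s.
5. the knob is screwed down to its stop, pressing on the bar (all of step 4 and value of joint knob above 15.5 rad and contact force between press_pad and bar above 4 N), for 0.2 s.
At the end, for the whole second after the job is handed in: each gauge lies in a bay (middle within 6 mm across, 9 mm along), the bar in both end pockets (within 8 mm, 3 mm in height, 0.06 rad), the arm within 0.09 rad of its stop over the bar, the knob beyond 15.5 rad (stop 16.5) with its pad pressing on the bar by over 4 N (all of step 2 and all of step 5 and linear speed of bar below 0.02 m/s); the robot touches nothing.
It fails at once if the grey-blue tin is shifted (distance of grease_tin from where it was at the start of the episode above 0.05 m).
It fails at once if the yellow cutter knife is shifted (distance of cutter from where it was at the start of the episode above 0.05 m).
It fails at once if the screwdriver is shifted (distance of screwdriver from where it was at the start of the episode above 0.05 m).
Of gauge_1, gauge_2, gauge_3 only 2 to 3 are there at a start; the rules pass over those that are not, and their reading is None.
At some moment in a run one of bar may be knocked a few centimetres aside while the robot is not near it.
Once in a run the grip may slacken for a moment while it holds something.
It also fails if it takes over 210 s, if anything falls off the work surface, if the arm or the gripper's body presses on something with over 40 N, if the wrist force passes 120 N, or if a joint passes its speed limit or range.

## Robot

A 7-joint arm with a two-finger parallel gripper is mounted at the origin on a cart in front of the work surface, level with it; the furniture and walls round the work are solid. World frame = base frame: x ahead of the robot, y to its left, z up, the work surface at z = 0. Lengths are in m, angles in rad, forces in N, time in s.
With the tool pointing down it reaches from about 0.425 to 0.925 m from the base axis. Payload 6.8 kg.
Tool frame: the origin (TCP) lies at the very end of the fingers, on their centre line; the grasp point (between the pads) lies 19 mm behind it; z points along the fingers, y is the line along which they close (so a half turn about z gives the same grasp; the last joint's range is limited). The gripper opens to 85 mm and grips with 20 to 120 N. Pads are 22 mm wide; open, the fingers measure 114 mm over their backs; the gripper's body (76 mm by 85 mm) begins 54 mm behind the grasp point. The pads swing forward as they close: fully open they stand 13 mm farther back than shut.
Start: joints at [1.141, 0.477, 0.022, 1.555, -0.011, 1.109, -0.083], TCP at [0.213, -0.64, 0.231] pointing down, gripper open.
Joint ranges: [-2.96, 2.96], [-0.34, 2.1], [-1.41, 1.46], [0.24, 2.44], [-1.37, 4.51], [0.17, 1.92], [-2.96, 2.96]. Speed limits (rad/s): [2.39, 2.39, 3.14, 3.14, 3.14, 3.14, 3.14].

## Interface

Orientations are given as a unit quaternion [w, x, y, z].
In Python, from station import get_obs, read_camera, hand_in gives the robot as it stands.
- The arm moves only by the tool arm_command, never from a script. Its argument "commands" is one flat list of numbers, 7 for each row, row after row: the shift along the tool's x, y, z in m, then the turn, a rotation vector about the tool's x, y, z in degrees, then the opening, from 0 (shut) to 1 (fully open). In form: [tx, ty, tz, rx, ry, rz, fingers, tx, ty, tz, rx, ry, rz, fingers, ...]. A call has 1 to 8 rows; each row is the pose to reach, as a shift and turn from the pose commanded when the call began, along the tool's axes at that moment; what a row does not reach only later rows make up. A row lasts 1/10 s, in which the tool goes at most 50 mm and 8.59 degrees, less where a joint would pass 70% of its speed; a pose out of reach is approached as far as the arm can. A call with a gripper value outside its range is refused whole. The fingers move at their own pace and stop on an object; "force" is the grip in N (left out, the last holds). Time passes only in rows, so rows that repeat a pose let the fingers close. It gives the time, the measured TCP pose, the force, the opening and the grip force at its end, in the units of the state.
- get_obs(): the state, without advancing time (a new reading comes with each control period).
- read_camera(name): name is "scene" or "top" or "wrist"; returns a dict with "img" (384x512x3 uint8, red, green, blue), "camera_matrix" (3x3 intrinsics, pixels), "pose" (4x4, takes a point from camera to world coordinates). Camera axes: x right, y down, z forward; pixel columns grow to the right and rows downward; lengths in m; the calibration is good to about 2 mm. A picture is of the moment at which its call begins. There is no depth.
- hand_in(): hands the job in; it is judged then, once.
The state is a dict: "t": time; "q": joint angles; "joint_vel": joint speeds; "joint_torque": joint torques, N m; "eef_pos": TCP position; "tool_rot": TCP orientation; "contact_force": force on the tool from outside, world axes, zero at the start; "torque": the same for the moment, N m; "gripper_width": opening from 0.0 (shut) to 1.0 (fully open); "grasp_force": force on a finger pad.
Only numpy, scipy, OpenCV 4.12 (cv2) and the standard library are available. Lean on these libraries where they do the work, as an engineer would, in place of code of your own. Each camera call takes 0.05 s, during which the arm holds its last target. There are 200 camera calls.

## Working session

There is one attempt and no reset: what is moved stays moved. The work goes in short steps, Python scripts to look and compute and a tool call to move; the robot and the scene stay as the last step left them, time stands still between calls to the robot, and variables do not carry over. Pictures are saved under pics/ and viewed, at most 14 in all, crops included, and the job is handed in when it is done.

Besides the shell and the picture viewer there is one more tool, called after ">>>" as name(argument=value, ...) on one line, values as JSON. arm_command: Moves the arm, as the interface text tells. Its arguments: {"type":"object","properties":{"commands":{"type":"array","items":{"type":"number"}},"force":{"type":"number"}},"required":["commands"]}

```bash
ls; mkdir -p pics; python3 - <<'E'
from station import *
import cv2,numpy as np
o=get_obs();print({k:np.round(v,3).tolist() for k,v in o.items()})
for n in ("scene","top"):
    c=read_camera(n);cv2.imwrite(f"pics/{n}0.png",c["img"][:,:,::-1]);print(n,np.round(c["camera_matrix"],1).tolist(),np.round(c["pose"],3).tolist())
E
```

```text
pics
{'t': 0.0, 'q': [1.141, 0.478, 0.022, 1.557, -0.012, 1.109, -0.083], 'joint_vel': [0.0, 0.002, 0.001, 0.001, 0.0, -0.0, -0.002], 'joint_torque': [0.001, -59.645, 1.608, -28.12, 0.012, 0.009, 0.0], 'eef_pos': [0.213, -0.64, 0.23], 'tool_rot': [-0.001, 0.987, 0.16, -0.0], 'contact_force': [0.456, 0.08, -0.8], 'torque': [0.038, -0.053, 0.045], 'grasp_force': 0.0, 'gripper_width': 0.999}
scene [[489.3, 0.0, 257.9], [0.0, 489.3, 196.6], [0.0, 0.0, 1.0]] [[-0.693, -0.485, 0.534, -0.412], [-0.721, 0.486, -0.494, 0.859], [-0.02, -0.727, -0.686, 1.217], [0.0, 0.0, 0.0, 1.0]]
top [[477.1, 0.0, 256.9], [0.0, 477.1, 193.5], [0.0, 0.0, 1.0]] [[0.012, -0.984, 0.178, 0.163], [-1.0, -0.012, 0.001, 0.055], [0.001, -0.178, -0.984, 1.978], [0.0, 0.0, 0.0, 1.0]]
```

View pics/top0.png

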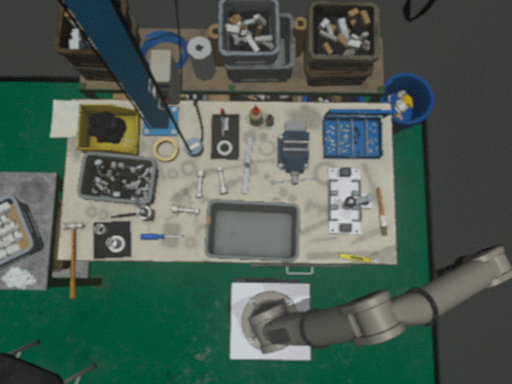

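View pics/scene0.png

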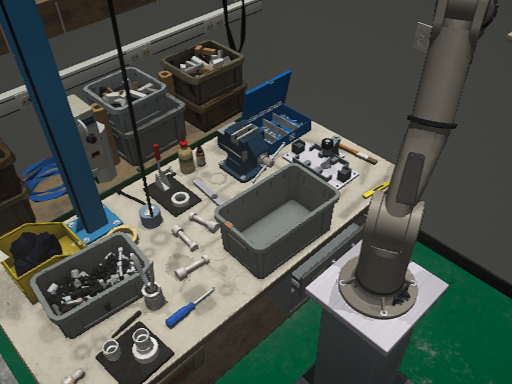

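```bash
cat > h.py <<'E'
from station import *
import cv2,numpy as np
from scipy.spatial.transform import Rotation as R
def ray(c,uv,z):
    "pixels -> world points on plane z"
    K,P=c["camera_matrix"],c["pose"]
    d=(np.c_[np.atleast_2d(uv),np.ones(len(np.atleast_2d(uv)))]@np.linalg.inv(K).T)@P[:3,:3].T
    o=P[:3,3];return o+d*((z-o[2])/d[:,2:])
def proj(c,X):
    P=c["pose"];x=(np.atleast_2d(X)-P[:3,3])@P[:3,:3]@c["camera_matrix"].T;return x[:,:2]/x[:,2:]
def tool():
    o=get_obs();q=o["tool_rot"];return np.array(o["eef_pos"]),R.from_quat([q[1],q[2],q[3],q[0]]),o
def to(p,yaw=None):
    """shift in tool axes to world p; turn (deg rotvec) so that tool points down with its y axis at heading yaw (mod 180)"""
    t,r,o=tool();s=r.inv().apply(np.array(p)-t)
    if yaw is None: w=np.zeros(3)
    else:
        c=[]
        for k in(0,np.pi):
            y=np.array([np.cos(yaw+k),np.sin(yaw+k),0]);z=np.array([0,0,-1.]);x=np.cross(y,z)
            c.append((r.inv()*R.from_matrix(np.c_[x,y,z])).as_rotvec(degrees=True))
        w=min(c,key=np.linalg.norm)
        print("alt",np.round(max(c,key=np.linalg.norm),1))
    print("shift",np.round(s,4),"turn",np.round(w,1),"q7",round(o["q"][6],2),"at",np.round(t,4));return s,w
def snap(n,f,crop=None,s=1):
    c=read_camera(n);i=c["img"][:,:,::-1]
    if crop: i=i[crop[1]:crop[3],crop[0]:crop[2]]
    cv2.imwrite(f"pics/{f}.png",cv2.resize(i,None,fx=s,fy=s,interpolation=cv2.INTER_CUBIC));np.savez(f"{f}.npz",**c);return c
E
python3 - <<'E'
from h import *
c=snap("top","topc",(135,95,400,270),3)
for n,uv,z in [("cradle",(345,200),.02),("knob",(351,202),.123),("g1",(200,183),.014),("g2",(222,180),.014),("g3",(184,210),.014),("bar",(248,163),.007),("bin",(206,202),.1),("bin2",(298,258),.1),("vise",(293,150),.1)]: print(n,ray(c,uv,z).round(3))
E
```

```text
cradle [[ 0.495 -0.31   0.02 ]]
knob [[ 0.47  -0.314  0.123]]
g1 [[0.561 0.297 0.014]]
g2 [[0.575 0.204 0.014]]
g3 [[0.445 0.359 0.014]]
bar [[0.651 0.096 0.007]]
bin [[0.466 0.259 0.1  ]]
bin2 [[ 0.249 -0.107  0.1  ]]
vise [[ 0.685 -0.088  0.1  ]]
```

View pics/topc.png

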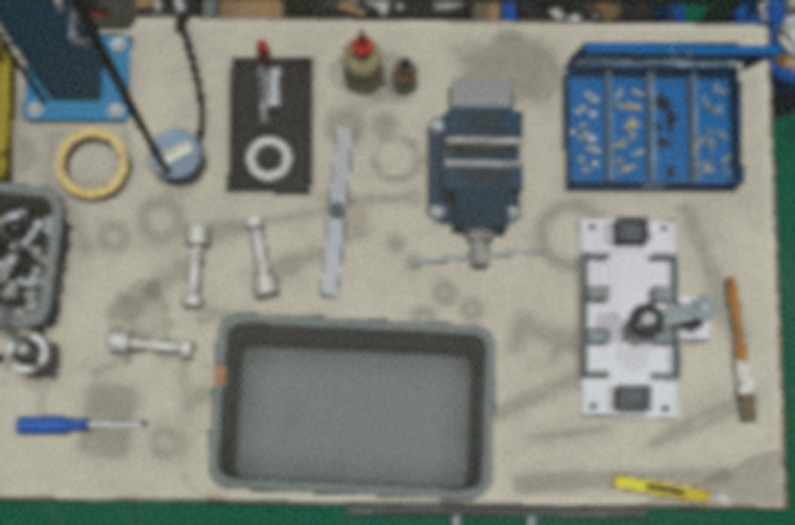

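```bash
python3 - <<'E'
from h import *
t,r,o=tool();print(r.as_matrix().round(2))
to((.43,-.33,.42),np.pi/2)
c=read_camera("wrist");print(c["camera_matrix"],(np.array(r.inv().as_matrix())@c["pose"][:3,:3]).round(3),r.inv().apply(c["pose"][:3,3]-t))
E
```

```text
[[ 0.95  0.32 -0.  ]
 [ 0.32 -0.95  0.  ]
 [-0.   -0.   -1.  ]]
alt [-0.000e+00 -1.000e-01 -1.616e+02]
shift [ 0.3035 -0.2257 -0.1892] turn [-0.1  0.  18.4] q7 -0.08 at [ 0.2133 -0.6399  0.2305]
[[314.31286863   0.         252.29906524]
 [  0.         314.31286863 187.33088342]
 [  0.           0.           1.        ]] [[-0.001 -0.966 -0.259]
 [ 1.    -0.001 -0.001]
 [ 0.001 -0.259  0.966]] [ 6.53389280e-02  1.84055160e-05 -1.43754555e-01]
```

>>> arm_command(commands=[0.1,-0.08,-0.18,0,0,8,1,0.15,-0.1,-0.19,0,0,18.4,1,0.2,-0.15,-0.19,0,0,18.4,1,0.25,-0.19,-0.19,0,0,18.4,1,0.3035,-0.2257,-0.1892,0,0,18.4,1,0.3035,-0.2257,-0.1892,0,0,18.4,1,0.3035,-0.2257,-0.1892,0,0,18.4,1,0.3035,-0.2257,-0.1892,0,0,18.4,1])

```text
t: 1.0
eef_pos: [0.4114, -0.3559, 0.4111]
tool_rot: [0.0, 1.0, 0.0, 0.0]
contact_force: [1.0, -0.7, 0.2]
gripper_width: 0.999
grasp_force: 0.0
```

>>> arm_command(commands=[0,0,0,0,0,0,1,0,0,0,0,0,0,1])

```text
t: 1.2
eef_pos: [0.4115, -0.3569, 0.4107]
tool_rot: [0.0, 1.0, 0.002, 0.0]
contact_force: [-0.1, -0.3, -1.0]
gripper_width: 1.002
grasp_force: 0.0
```

```bash
python3 - <<'E'
from h import *
to((.43,-.33,.42),np.pi/2)
snap("wrist","w1",None,1.5)
E
```

```text
alt [ 0.000e+00  1.000e-01 -1.798e+02]
shift [ 0.0186 -0.0268 -0.0093] turn [ 0.  -0.   0.2] q7 -0.98 at [ 0.4115 -0.3569  0.4107]
```

View pics/w1.png

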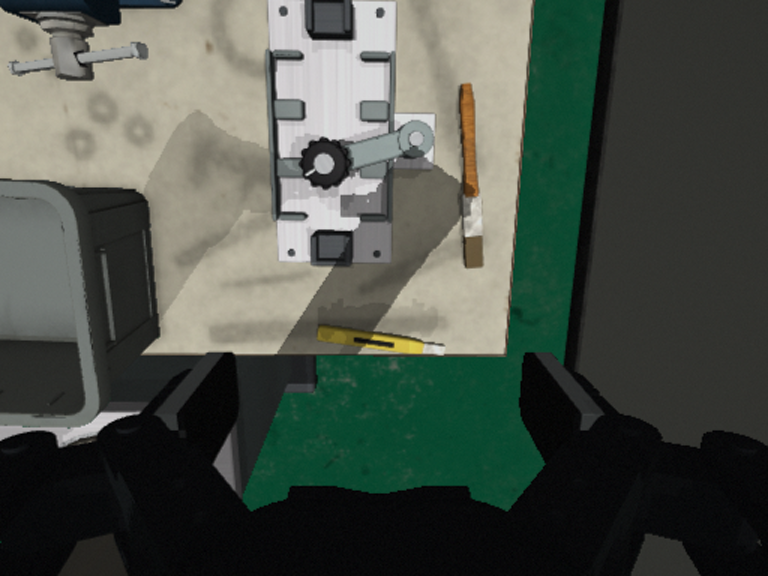

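```bash
python3 - <<'E'
from h import *
c=np.load("w1.npz")
p=lambda u,v,z:ray(c,(u/1.5,v/1.5),z)[0].round(4)
for n,a in dict(bl=(278.5,263,.01),br=(392,263.5,.01),tl=(268.5,3,.01),tr=(397,3,.01),piv=(417,138.5,.096),knob=(326,163,.134),h1=(283,12.5,.01),h2=(379.5,12.5,.01),h3=(291.5,252.5,.01),h4=(377,254,.01)).items(): print(n,p(*a))
# auto: holes dark spots check, white plate contour
i=c["img"];m=(i.min(2)>175).astype(np.uint8)
m=cv2.morphologyEx(m,cv2.MORPH_OPEN,np.ones((3,3)))
n,l,s,ce=cv2.connectedComponentsWithStats(m);print(s[s[:,4]>500])
E
```

```text
bl [ 0.3524 -0.2386  0.01  ]
br [ 0.3521 -0.373   0.01  ]
tl [ 0.6275 -0.2428  0.01  ]
tr [ 0.6278 -0.3755  0.01  ]
piv [ 0.4912 -0.3925  0.096 ]
knob [ 0.4695 -0.3113  0.134 ]
h1 [ 0.6188 -0.2573  0.01  ]
h2 [ 0.619  -0.3574  0.01  ]
h3 [ 0.3651 -0.2546  0.01  ]
h4 [ 0.3636 -0.3552  0.01  ]
[[     0      0    512    384 188548]
 [   179      0     85    105   5416]
 [   185    120     55     55   1529]]
```

>>> arm_command(commands=[0.03,-0.025,0.04,0,0,0,1,0.058,-0.046,0.08,0,0,0,1,0.058,-0.046,0.13,0,0,0,1,0.058,-0.046,0.17,0,0,0,1,0.058,-0.046,0.2,0,0,0,1,0.058,-0.046,0.22,0,0,0,1,0.058,-0.046,0.22,0,0,0,1,0.058,-0.046,0.22,0,0,0,1])

```text
t: 2.05
eef_pos: [0.468, -0.3132, 0.1904]
tool_rot: [0.0, 1.0, -0.001, -0.0]
contact_force: [0.4, -0.4, 1.5]
gripper_width: 1.001
grasp_force: 0.0
```

```bash
python3 - <<'E'
from h import *
c=read_camera("wrist");print(tool()[0])
i=c["img"];np.savez("w2.npz",**c)
# knob: dark blob
m=(i.max(2)<60).astype(np.uint8);n,l,s,ce=cv2.connectedComponentsWithStats(m)
for a,b in zip(s,ce):
    if a[4]>200: print(a,b.round(1),ray(c,b,.134)[0].round(4))
to((.4695,-.3108,.102),np.pi/2)
cv2.imwrite("pics/w2.png",i[:,:,::-1])
E
```

```text
[ 0.46873001 -0.31316895  0.19135218]
[     0      0    470    341 112105] [229.  137.3] [ 0.5122 -0.2985  0.134 ]
[  0   0  75   4 277] [34.6  1.4] [ 0.5894 -0.1896  0.134 ]
[218   0  54  37 840] [246.   22.9] [ 0.5779 -0.3097  0.134 ]
[    0     0   512   384 71629] [297.5 279.4] [ 0.4111 -0.3452  0.134 ]
[ 176   50   42  180 1649] [191.8 153.2] [ 0.5022 -0.2744  0.134 ]
[ 214   52  146  179 7181] [277.7 175. ] [ 0.4877 -0.3297  0.134 ]
[ 205  231   62   53 2531] [239.8 258.1] [ 0.428  -0.3041  0.134 ]
alt [-1.000e-01 -1.000e-01  1.799e+02]
shift [ 0.0007 -0.0025  0.0894] turn [ 0.1 -0.1 -0.1] q7 -1.14 at [ 0.4687 -0.3132  0.1914]
```

View pics/w2.png

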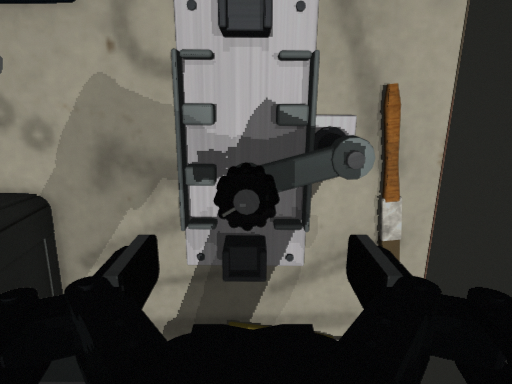

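```bash
python3 - <<'E'
from h import *
c=np.load("w2.npz")
print(ray(c,[(246.5,196)],.123).round(4),ray(c,[(246.5,202)],.134).round(4),ray(c,[(355,158)],.1).round(4))
E
```

```text
[[ 0.4702 -0.309   0.123 ]] [[ 0.4693 -0.3092  0.134 ]] [[ 0.4929 -0.3904  0.1   ]]
```

>>> arm_command(commands=[0.002,-0.002,0.03,0,0,0,1,0.002,-0.002,0.06,0,0,0,1,0.002,-0.002,0.08,0,0,0,1,0.002,-0.002,0.089,0,0,0,1,0.002,-0.002,0.089,0,0,0,1,0.002,-0.002,0.089,0,0,0,0.4,0.002,-0.002,0.089,0,0,0,0.4,0.002,-0.002,0.089,0,0,0,0.4], force=40)

```text
t: 2.9
eef_pos: [0.4714, -0.3096, 0.1027]
tool_rot: [0.0, 1.0, 0.0, 0.001]
contact_force: [-4.7, 15.5, 18.3]
gripper_width: 0.514
grasp_force: 30.3
```

>>> arm_command(commands=[0,0,0,0,0,0,0.3,0,0,0,0,0,0,0.3,0,0,0,0,0,0,0.3,0,0,0,0,0,0,0.3])

```text
t: 3.3
eef_pos: [0.4716, -0.3092, 0.103]
tool_rot: [-0.0, 1.0, 0.001, 0.001]
contact_force: [-1.8, 3.5, 9.6]
gripper_width: 0.514
grasp_force: 39.6
```

```bash
python3 - <<'E'
import numpy as np
a=.246+.1*np.arange(0,18)
X=np.c_[-np.sin(a),-np.cos(a)]*.085
X-=X[0]
print((X*1000).round(1).tolist());print(((X[8:]-X[8])*1000).round(1).tolist())
E
```

```text
[[0.0, 0.0], [-8.1, 2.5], [-16.0, 5.8], [-23.4, 9.8], [-30.5, 14.6], [-37.0, 20.0], [-42.9, 26.1], [-48.2, 32.7], [-52.9, 39.9], [-56.7, 47.4], [-59.9, 55.3], [-62.2, 63.5], [-63.6, 71.9], [-64.3, 80.3], [-64.1, 88.8], [-63.0, 97.3], [-61.1, 105.5], [-58.4, 113.6]]
[[0.0, 0.0], [-3.9, 7.6], [-7.0, 15.5], [-9.3, 23.6], [-10.8, 32.0], [-11.4, 40.5], [-11.2, 49.0], [-10.1, 57.4], [-8.2, 65.7], [-5.5, 73.7]]
```

>>> arm_command(commands=[-0.0081,0.0025,0,0,0,0,0.3,-0.016,0.0058,0,0,0,0,0.3,-0.0234,0.0098,0,0,0,0,0.3,-0.0305,0.0146,0,0,0,0,0.3,-0.037,0.02,0,0,0,0,0.3,-0.0429,0.0261,0,0,0,0,0.3,-0.0482,0.0327,0,0,0,0,0.3,-0.0529,0.0399,0,0,0,0,0.3])

```text
t: 4.1
eef_pos: [0.4188, -0.3507, 0.1023]
tool_rot: [0.001, 1.0, 0.0, 0.001]
contact_force: [4.6, 0.3, 4.9]
gripper_width: 0.515
grasp_force: 40.3
```

>>> arm_command(commands=[-0.0039,0.0076,0.0005,0,0,0,0.3,-0.007,0.0155,0.0005,0,0,0,0.3,-0.0093,0.0236,0.0005,0,0,0,0.3,-0.0108,0.032,0.001,0,0,0,0.3,-0.0114,0.0405,0.001,0,0,0,0.3,-0.0112,0.049,0.001,0,0,0,0.3,-0.0101,0.0574,0.001,0,0,0,0.3,-0.0082,0.0657,0.001,0,0,0,0.3])

```text
t: 4.9
eef_pos: [0.412, -0.4154, 0.1015]
tool_rot: [0.0, 1.0, 0.001, 0.002]
contact_force: [6.5, 4.0, 8.3]
gripper_width: 0.514
grasp_force: 40.7
```

>>> arm_command(commands=[0,0,0,0,0,0,0.3,0,0,0,0,0,0,0.3,0,0,0,0,0,0,1,0,0,0,0,0,0,1,0,0,0,0,0,0,1])

```text
t: 5.4
eef_pos: [0.4081, -0.4154, 0.0996]
tool_rot: [-0.001, 1.0, -0.0, -0.001]
contact_force: [0.1, -0.9, 0.2]
gripper_width: 0.987
grasp_force: 0.0
```

>>> arm_command(commands=[0,0,-0.05,0,0,0,1,0,0,-0.1,0,0,0,1,0.01,-0.01,-0.15,0,0,0,1,0.02,-0.03,-0.19,0,0,0,1,0.03,-0.06,-0.23,0,0,0,1,0.04,-0.09,-0.26,0,0,0,1,0.06,-0.13,-0.29,0,0,0,1,0.08,-0.17,-0.32,0,0,0,1])

```text
t: 6.2
eef_pos: [0.4861, -0.2503, 0.4171]
tool_rot: [0.0, 1.0, -0.001, -0.0]
contact_force: [0.9, 0.5, 0.2]
gripper_width: 1.002
grasp_force: 0.0
```

>>> arm_command(commands=[0.01,-0.05,-0.02,0,0,0,1,0.01,-0.1,-0.02,0,0,0,1,0.01,-0.15,-0.02,0,0,0,1,0.01,-0.2,-0.02,0,0,0,1,0.01,-0.25,-0.02,0,0,0,1,0.01,-0.3,-0.02,0,0,0,1,0.01,-0.35,-0.02,0,0,0,1,0.01,-0.4,-0.02,0,0,0,1])

```text
t: 7.0
eef_pos: [0.4958, 0.1456, 0.4357]
tool_rot: [0.001, 1.0, -0.0, -0.0]
contact_force: [0.7, -0.2, 0.3]
gripper_width: 1.0
grasp_force: 0.0
```

>>> arm_command(commands=[-0.02,-0.05,0,0,0,0,1,-0.04,-0.1,0,0,0,0,1,-0.04,-0.1,0,0,0,0,1,-0.04,-0.1,0,0,0,0,1,-0.04,-0.1,0,0,0,0,1])

```text
t: 7.5
eef_pos: [0.4571, 0.2428, 0.4356]
tool_rot: [0.001, 1.0, -0.001, -0.0]
contact_force: [0.5, 0.0, 1.3]
gripper_width: 0.999
grasp_force: 0.0
```

```bash
python3 - <<'E'
from h import *
to((.45,.27,.45),np.pi/2)
snap("wrist","w3",None,1.5)
E
```

```text
alt [ 0.000e+00 -1.000e-01  1.799e+02]
shift [-0.0072 -0.0272 -0.0144] turn [ 0.1  0.  -0.1] q7 -2.25 at [0.4571 0.2428 0.4356]
```

View pics/w3.png

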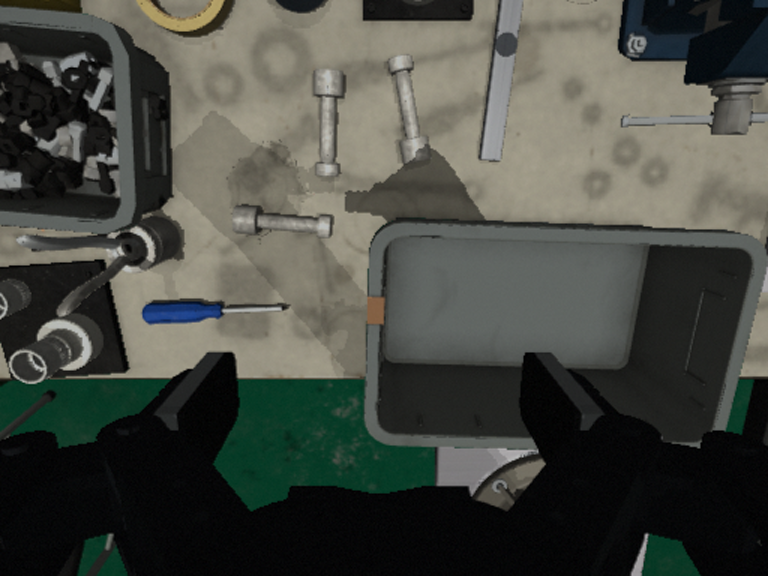

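```bash
python3 - <<'E'
from h import *
c=np.load("w3.npz")
p=lambda uv,z:ray(c,np.array(uv)/1.5,z)[0]
for n,L,S in [("A",(329,69),(328,175)),("B",(416.5,161),(399,55)),("C",(234,219.5),(333,226.5))]:
    l,s=p(L,.0165),p(S,.0135);d=l-s;m=(l+s)/2;u=d/np.hypot(*d[:2])
    print(n,"mid",m.round(4),"len",np.linalg.norm(d).round(4),"axis heading deg",np.degrees(np.arctan2(d[1],d[0])).round(1),"grip(+6)",(m+.006*u).round(4))
print("bar mid",p((507,44),.014),"end",p((489,160),.014),p((511,0),.014))
i=c["img"]
g=cv2.cvtColor(i,cv2.COLOR_RGB2HSV)
m=((g[...,1]<40)&(g[...,2]>90)).astype(np.uint8)
n,l,s,ce=cv2.connectedComponentsWithStats(m)
for k in range(1,n):
    if 150<s[k,4]<4000: print(s[k],(1.5*ce[k]).round(1))
E
```

```text
A mid [0.5561 0.299  0.015 ] len 0.1144 axis heading deg -2.5 grip(+6) [0.5621 0.2988 0.0152]
B mid [0.5711 0.2088 0.015 ] len 0.1151 axis heading deg -169.4 grip(+6) [0.5652 0.2077 0.0152]
C mid [0.4429 0.3561 0.015 ] len 0.1181 axis heading deg 85.5 grip(+6) [0.4434 0.3621 0.0152]
bar mid [0.63833223 0.10134624 0.014     ] end [0.51544794 0.11388344 0.014     ] [0.68127991 0.09999203 0.014     ]
[106   0  33  11 252] [182.1   6. ]
[ 56  45  19  29 202] [99.2 88.1]
[ 25  81  31  27 374] [ 64.7 140.4]
[ 86 151  18  27 169] [145.2 243.7]
[ 62 163  22  16 161] [108.4 253.6]
[ 25 213  36  34 426] [ 69.2 340.1]
[  0 230  31  26 261] [ 22.2 364.7]
[ 273  291   86   40 1664] [472.9 457.2]
[338 306  26  22 234] [524.9 473. ]
```

>>> arm_command(commands=[0.03,-0.02,0.03,0,0,2.5,1,0.06,-0.035,0.06,0,0,2.5,1,0.09,-0.05,0.09,0,0,2.5,1,0.105,-0.056,0.13,0,0,2.5,1,0.105,-0.056,0.18,0,0,2.5,1,0.105,-0.056,0.23,0,0,2.5,1,0.105,-0.056,0.28,0,0,2.5,1,0.105,-0.056,0.31,0,0,2.5,1])

```text
t: 8.35
eef_pos: [0.561, 0.2963, 0.1215]
tool_rot: [0.002, 1.0, -0.023, -0.002]
contact_force: [-0.1, -0.2, -1.1]
gripper_width: 0.996
grasp_force: 0.0
```

>>> arm_command(commands=[0,0,0.02,0,0,0,1,0,0,0.02,0,0,0,1,0,0,0.02,0,0,0,1])

```text
t: 8.65
eef_pos: [0.5625, 0.2991, 0.1063]
tool_rot: [0.0, 1.0, -0.023, 0.0]
contact_force: [-0.1, 0.1, -0.0]
gripper_width: 1.002
grasp_force: 0.0
```

```bash
python3 - <<'E'
from h import *
to((.562,.299,.003),np.radians(87.5))
c=snap("wrist","w4")
E
```

```text
alt [-0.000e+00 -1.000e-01  1.799e+02]
shift [-5.000e-04  1.000e-04  1.033e-01] turn [ 0.  -0.  -0.1] q7 -2.51 at [0.5625 0.2991 0.1063]
```

View pics/w4.png

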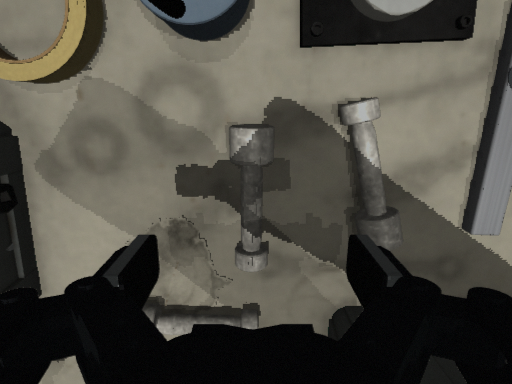

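```bash
python3 - <<'E'
from h import *
c=np.load("w4.npz")
print(proj(c,[[.5625,.2991,.015]]))
p=lambda uv,z:ray(c,np.array(uv),z)[0]
for n,L,S in [("A",(251,126),(252.5,270)),("B",(381,243),(359,99))]:
    l,s=p(L,.0165),p(S,.0135);d=l-s;m=(l+s)/2;u=d/np.hypot(*d[:2])
    print(n,"mid",m.round(4),"len",np.linalg.norm(d).round(4),"axis heading deg",np.degrees(np.arctan2(d[1],d[0])).round(1),"grip(+6)",(m+.006*u).round(4))
E
```

```text
[[252.40334968 189.97938606]]
A mid [0.552  0.3001 0.015 ] len 0.1191 axis heading deg -2.1 grip(+6) [0.558  0.2998 0.0152]
B mid [0.5702 0.2081 0.015 ] len 0.1152 axis heading deg -169.3 grip(+6) [0.5643 0.207  0.0152]
```

>>> arm_command(commands=[-0.003,0,0.04,0,0,0,0.7,-0.003,-0.001,0.07,0,0,0,0.7,-0.003,-0.001,0.09,0,0,0,0.7,-0.003,-0.001,0.102,0,0,0,0.7,-0.003,-0.001,0.102,0,0,0,0.7,-0.003,-0.001,0.102,0,0,0,0,-0.003,-0.001,0.102,0,0,0,0,-0.003,-0.001,0.102,0,0,0,0], force=60)

```text
t: 9.5
eef_pos: [0.5593, 0.302, 0.0055]
tool_rot: [-0.0, 1.0, -0.022, 0.001]
contact_force: [0.5, -0.2, 0.8]
gripper_width: 0.194
grasp_force: 3.1
```

>>> arm_command(commands=[0,0,0,0,0,0,0,0,0,0,0,0,0,0,0,0,0,0,0,0,0,0,0,0,0,0,0,0])

```text
t: 9.9
eef_pos: [0.5593, 0.3019, 0.0056]
tool_rot: [-0.0, 1.0, -0.022, 0.001]
contact_force: [-0.7, -1.5, 5.9]
gripper_width: 0.169
grasp_force: 58.4
```

>>> arm_command(commands=[0,0,-0.03,0,0,0,0,0,0,-0.07,0,0,0,0,0,0.01,-0.12,0,0,0,0,0,0.03,-0.16,0,0,0,0,0,0.06,-0.2,0,0,0,0,0.002,0.09,-0.23,0,0,0,0,0.004,0.13,-0.26,0,0,0,0,0.006,0.17,-0.28,0,0,0,0])

```text
t: 10.7
eef_pos: [0.5571, 0.1308, 0.2866]
tool_rot: [-0.0, 1.0, -0.021, 0.001]
contact_force: [1.5, -0.7, -3.2]
gripper_width: 0.17
grasp_force: 59.5
```

>>> arm_command(commands=[0,0.045,0,0,0,-6,0,0.002,0.09,0,0,0,-14,0,0.004,0.135,0,0,0,-22,0,0.006,0.18,0,0,0,-30,0,0.008,0.225,0,0,0,-38,0,0.01,0.27,0,0,0,-46,0,0.011,0.315,0,0,0,-54,0,0.012,0.36,0,0,0,-62,0])

```text
t: 11.5
eef_pos: [0.5529, -0.2302, 0.2842]
tool_rot: [0.0, 0.867, 0.499, -0.0]
contact_force: [0.6, 0.2, -2.0]
gripper_width: 0.167
grasp_force: 59.5
```

```bash
python3 - <<'E'
from h import *
to((.5515,-.302,.12),-.01)
print(get_obs()["gripper_width"],get_obs()["grasp_force"])
E
```

```text
alt [  0.    0.  150.5]
shift [-0.0627  0.0349  0.1642] turn [ -0.    0.  -29.5] q7 -0.43 at [ 0.5529 -0.2302  0.2842]
0.1674452173065358 59.53321550041437
```

>>> arm_command(commands=[-0.03,0.017,0.02,0,0,-8,0,-0.0627,0.0349,0.05,0,0,-16,0,-0.0627,0.0349,0.09,0,0,-24,0,-0.0627,0.0349,0.13,0,0,-29.5,0,-0.0627,0.0349,0.16,0,0,-29.5,0,-0.0627,0.0349,0.1642,0,0,-29.5,0,-0.0627,0.0349,0.1642,0,0,-29.5,0,-0.0627,0.0349,0.1642,0,0,-29.5,0])

```text
t: 12.3
eef_pos: [0.5533, -0.3005, 0.122]
tool_rot: [0.001, 0.713, 0.701, 0.001]
contact_force: [1.4, -0.1, -3.0]
gripper_width: 0.169
grasp_force: 59.6
```

```bash
python3 - <<'E'
from h import *
to((.5515,-.302,.0145),-.01)
c=snap("wrist","w5")
E
```

```text
alt [ 1.000e-01 -3.000e-01  1.796e+02]
shift [-0.0014 -0.0021  0.1075] turn [ 0.2  0.1 -0.4] q7 0.04 at [ 0.5533 -0.3005  0.122 ]
```

View pics/w5.png

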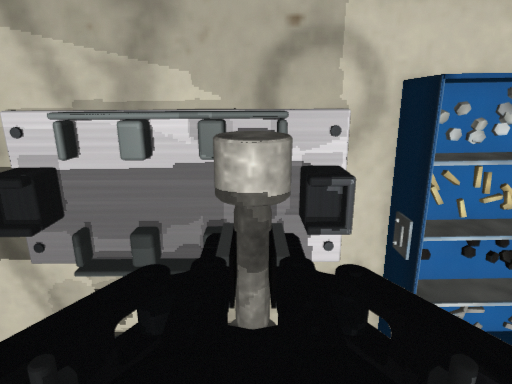

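```bash
python3 - <<'E'
from h import *
c=np.load("w5.npz")
h=ray(c,[(16,132),(335,130),(328,245),(38.5,247)],.01);print(h.round(4),h.mean(0).round(4))
e=h[1]-h[0];f=h[2]-h[3];print(np.arctan2(e[1],e[0]),np.arctan2(f[1],f[0]))
print(ray(c,[(215,141),(291,139),(216,190),(291,190),(253,320)],.1315).round(4))
E
```

```text
[[ 0.3645 -0.2542  0.01  ]
 [ 0.6206 -0.2573  0.01  ]
 [ 0.6195 -0.3581  0.01  ]
 [ 0.3629 -0.3549  0.01  ]] [ 0.4919 -0.3061  0.01  ]
-0.012285769890665293 -0.012156351051620957
[[ 0.538  -0.2503  0.1315]
 [ 0.5703 -0.2501  0.1315]
 [ 0.5374 -0.2719  0.1315]
 [ 0.5706 -0.2726  0.1315]
 [ 0.5526 -0.3396  0.1315]]
```

>>> arm_command(commands=[-0.0015,-0.0015,0.03,0,0,0,0,-0.0015,-0.0015,0.06,0,0,0,0,-0.0015,-0.0015,0.075,0,0,0,0,-0.0015,-0.0015,0.085,0,0,0,0,-0.0015,-0.0015,0.093,0,0,0,0,-0.0015,-0.0015,0.1,0,0,0,0,-0.0015,-0.0015,0.105,0,0,0,0,-0.0015,-0.0015,0.1065,0,0,0,0])

```text
t: 13.15
eef_pos: [0.5512, -0.3021, 0.0154]
tool_rot: [0.001, 0.713, 0.701, -0.0]
contact_force: [-7.2, 2.8, 19.5]
gripper_width: 0.17
grasp_force: 62.2
```

>>> arm_command(commands=[0,0,0,0,0,0,0,0,0,0,0,0,0,0])

```text
t: 13.35
eef_pos: [0.5512, -0.302, 0.0155]
tool_rot: [0.001, 0.713, 0.701, -0.0]
contact_force: [-4.3, 1.6, 10.0]
gripper_width: 0.167
grasp_force: 61.0
```

>>> arm_command(commands=[0,0,0,0,0,0,0.42,0,0,0,0,0,0,0.42,0,0,0,0,0,0,0.42,0,0,-0.03,0,0,0,0.42,0,0,-0.07,0,0,0,0.42,0,0,-0.12,0,0,0,0.42,0,0,-0.16,0,0,0,1,0,0,-0.19,0,0,0,1])

```text
t: 14.15
eef_pos: [0.5514, -0.3019, 0.2066]
tool_rot: [0.002, 0.713, 0.701, 0.001]
contact_force: [0.5, 0.1, -0.7]
gripper_width: 0.744
grasp_force: 0.0
```

```bash
python3 - <<'E'
from h import *
c=snap("wrist","w6")
to((.5645,.2075,.1),np.radians(100.6))
E
```

```text
alt [ 1.000e-01  6.000e-01 -1.016e+02]
shift [0.5106 0.0013 0.1092] turn [ 0.6 -0.1 78.4] q7 0.1 at [ 0.5537 -0.3026  0.2113]
```

View pics/w6.png

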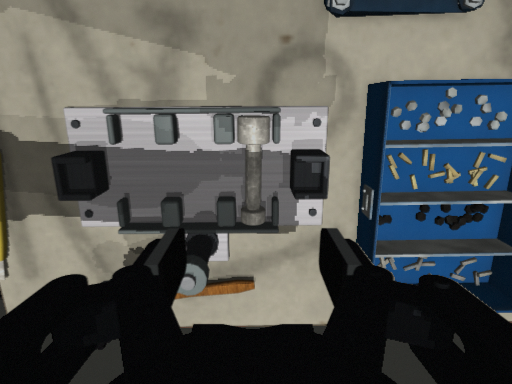

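>>> arm_command(commands=[0.03,0,-0.04,0,0,0,1,0.07,0,-0.08,0,0,7,1,0.115,0,-0.09,0,0,14,1,0.16,0,-0.09,0,0,22,1,0.205,0,-0.09,0,0,30,1,0.25,0,-0.09,0,0,38,1,0.295,0,-0.09,0,0,46,1,0.34,0,-0.09,0,0,54,1])

```text
t: 15.0
eef_pos: [0.5559, 0.0399, 0.2934]
tool_rot: [0.0, 0.954, 0.298, 0.0]
contact_force: [1.7, -0.2, 0.4]
gripper_width: 1.007
grasp_force: 0.0
```

```bash
python3 - <<'E'
from h import *
to((.5647,.2075,.1),np.radians(100.6))
E
```

```text
alt [   0.     0.  -155.9]
shift [ 0.1026 -0.1329  0.1933] turn [ 0.  -0.  24.1] q7 -1.33 at [0.5559 0.0399 0.2934]
```

>>> arm_command(commands=[0.025,-0.033,0.01,0,0,8,1,0.05,-0.066,0.03,0,0,16,1,0.075,-0.1,0.06,0,0,24.1,1,0.1026,-0.1329,0.1,0,0,24.1,1,0.1026,-0.1329,0.14,0,0,24.1,1,0.1026,-0.1329,0.18,0,0,24.1,1,0.1026,-0.1329,0.1933,0,0,24.1,1,0.1026,-0.1329,0.1933,0,0,24.1,1])

```text
t: 15.8
eef_pos: [0.5627, 0.205, 0.0983]
tool_rot: [0.001, 0.995, 0.095, -0.002]
contact_force: [0.0, 0.6, 0.4]
gripper_width: 1.001
grasp_force: 0.0
```

```bash
python3 - <<'E'
from h import *
to((.5647,.2075,.0045),np.radians(100.6))
c=snap("wrist","w7")
i=c["img"].astype(int);g=i.min(2)
# lateral check: gradient profile across the handle
t,r,o=tool()
for L in (-.02,0,.01):
    X=[np.array([.5647,.2075,.0145])+L*np.array([np.cos(np.radians(10.6)),np.sin(np.radians(10.6)),0])]
    uv=proj(c,X)[0];print(uv.round(1),g[int(uv[1]+.5),int(uv[0])-22:int(uv[0])+23].tolist())
E
```

```text
alt [-4.000e-01  1.000e-01 -1.797e+02]
shift [ 0.0028 -0.0021  0.0938] turn [0.  0.2 0.3] q7 -2.16 at [0.5627 0.205  0.0983]
[249.6 214.3] [96, 94, 93, 89, 78, 38, 36, 35, 36, 34, 37, 36, 40, 49, 58, 61, 62, 63, 66, 70, 73, 76, 81, 87, 86, 84, 82, 83, 81, 73, 68, 57, 50, 38, 39, 36, 36, 36, 35, 38, 48, 48, 51, 50, 50]
[249.7 189.2] [62, 61, 62, 63, 61, 61, 59, 47, 45, 45, 42, 40, 42, 43, 47, 46, 49, 48, 50, 50, 50, 56, 55, 55, 55, 56, 57, 57, 58, 60, 54, 45, 42, 42, 52, 53, 53, 54, 53, 51, 50, 51, 52, 53, 54]
[249.7 176.3] [46, 48, 47, 47, 46, 46, 49, 47, 47, 47, 41, 37, 39, 41, 52, 53, 55, 55, 53, 57, 58, 62, 65, 64, 64, 60, 58, 58, 57, 55, 50, 40, 42, 42, 44, 47, 46, 46, 47, 43, 43, 43, 45, 44, 43]
```

>>> arm_command(commands=[0.0028,-0.002,0.035,0,0,0,0.7,0.0028,-0.002,0.065,0,0,0,0.7,0.0028,-0.002,0.083,0,0,0,0.7,0.0028,-0.002,0.094,0,0,0,0.7,0.0028,-0.002,0.094,0,0,0,0.7,0.0028,-0.002,0.094,0,0,0,0,0.0028,-0.002,0.094,0,0,0,0,0.0028,-0.002,0.094,0,0,0,0])

```text
t: 16.65
eef_pos: [0.567, 0.2086, 0.0073]
tool_rot: [-0.0, 0.995, 0.095, 0.001]
contact_force: [1.4, -5.6, 4.1]
gripper_width: 0.194
grasp_force: 3.4
```

>>> arm_command(commands=[0,0,0,0,0,0,0,0,0,0,0,0,0,0,0,0,0,0,0,0,0,0,0,0,0,0,0,0])

```text
t: 17.05
eef_pos: [0.567, 0.2087, 0.0074]
tool_rot: [-0.0, 0.995, 0.095, 0.001]
contact_force: [-0.5, -1.7, 6.4]
gripper_width: 0.172
grasp_force: 58.5
```

```bash
python3 - <<'E'
from h import *
to((.4918,-.312,.12),-.012)
E
```

```text
alt [-1.000e-01 -1.000e-01  1.016e+02]
shift [-0.1724  0.497  -0.1129] turn [  0.1  -0.1 -78.4] q7 -2.24 at [0.567  0.2087 0.0074]
```

>>> arm_command(commands=[0,0,-0.03,0,0,0,0,0,0,-0.08,0,0,0,0,0,0.01,-0.13,0,0,0,0,-0.01,0.03,-0.17,0,0,0,0,-0.02,0.06,-0.21,0,0,0,0,-0.03,0.09,-0.24,0,0,0,0,-0.045,0.13,-0.26,0,0,0,0,-0.06,0.17,-0.28,0,0,0,0])

```text
t: 17.85
eef_pos: [0.5388, 0.0289, 0.2874]
tool_rot: [0.0, 0.995, 0.096, 0.0]
contact_force: [0.1, -1.1, -2.9]
gripper_width: 0.168
grasp_force: 59.7
```

>>> arm_command(commands=[-0.013,0.039,0,0,0,-7,0,-0.026,0.078,0,0,0,-15,0,-0.039,0.117,0,0,0,-23,0,-0.052,0.156,0,0,0,-31,0,-0.065,0.195,0,0,0,-39,0,-0.078,0.234,0,0,0,-47,0,-0.091,0.273,0,0,0,-55,0,-0.1,0.31,0,0,0,-63,0])

```text
t: 18.65
eef_pos: [0.4988, -0.2952, 0.286]
tool_rot: [-0.0, 0.797, 0.603, -0.001]
contact_force: [1.4, -0.1, -2.7]
gripper_width: 0.166
grasp_force: 59.7
```

```bash
python3 - <<'E'
from h import *
to((.4919,-.310,.12),-.012);o=get_obs();print(o["gripper_width"],o["grasp_force"])
E
```

```text
alt [0.000e+00 1.000e-01 1.649e+02]
shift [-0.016  -0.0025  0.1661] turn [ -0.1   0.  -15.1] q7 -0.03 at [ 0.4988 -0.2952  0.286 ]
0.16578937127532367 59.6965872310102
```

>>> arm_command(commands=[-0.01,-0.002,0.03,0,0,-8,0,-0.016,-0.0025,0.07,0,0,-15.1,0,-0.016,-0.0025,0.11,0,0,-15.1,0,-0.016,-0.0025,0.15,0,0,-15.1,0,-0.016,-0.0025,0.166,0,0,-15.1,0,-0.016,-0.0025,0.166,0,0,-15.1,0,-0.016,-0.0025,0.166,0,0,-15.1,0])

```text
t: 19.35
eef_pos: [0.4945, -0.3081, 0.1216]
tool_rot: [0.001, 0.713, 0.701, 0.0]
contact_force: [1.0, 0.2, -2.9]
gripper_width: 0.166
grasp_force: 59.7
```

```bash
python3 - <<'E'
from h import *
to((.4919,-.310,.0174),-.012)
c=snap("wrist","w8");o=get_obs();print(o["gripper_width"],o["grasp_force"])
E
```

```text
alt [ 1.000e-01 -2.000e-01  1.797e+02]
shift [-0.0018 -0.0027  0.1042] turn [ 0.1  0.  -0.3] q7 0.11 at [ 0.4945 -0.3081  0.1216]
0.16880646698973076 59.702085172757506
```

View pics/w8.png

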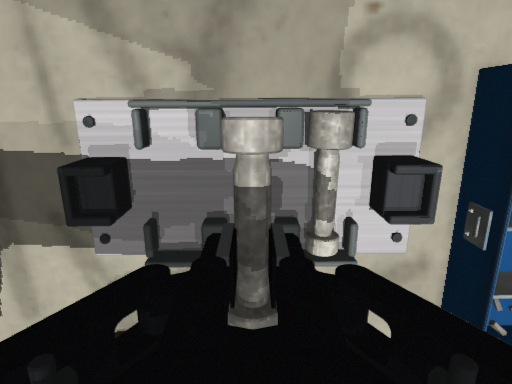

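```bash
python3 - <<'E'
from h import *
c=np.load("w8.npz")
print(ray(c,[(222,123),(283,123),(252,117)],.13).round(4),ray(c,(252,117),.143).round(4), ray(c,(252,307),.1455))
E
```

```text
[[ 0.4824 -0.2505  0.13  ]
 [ 0.5081 -0.251   0.13  ]
 [ 0.4951 -0.2483  0.13  ]] [[ 0.4951 -0.2477  0.143 ]] [[ 0.49359369 -0.3292161   0.1455    ]]
```

>>> arm_command(commands=[-0.002,-0.0025,0.03,0,0,0,0,-0.002,-0.0025,0.06,0,0,0,0,-0.002,-0.0025,0.075,0,0,0,0,-0.002,-0.0025,0.085,0,0,0,0,-0.002,-0.0025,0.093,0,0,0,0,-0.002,-0.0025,0.099,0,0,0,0,-0.002,-0.0025,0.103,0,0,0,0,-0.002,-0.0025,0.104,0,0,0,0])

```text
t: 20.2
eef_pos: [0.4915, -0.3102, 0.0173]
tool_rot: [0.001, 0.713, 0.701, -0.0]
contact_force: [-4.1, 2.9, 12.7]
gripper_width: 0.165
grasp_force: 61.5
```

>>> arm_command(commands=[0,0,0,0,0,0,0,0,0,0,0,0,0,0])

```text
t: 20.4
eef_pos: [0.4915, -0.3101, 0.0174]
tool_rot: [0.001, 0.713, 0.701, -0.0]
contact_force: [-2.4, 1.0, 6.7]
gripper_width: 0.164
grasp_force: 60.7
```

>>> arm_command(commands=[0,0,0,0,0,0,0.42,0,0,0,0,0,0,0.42,0,0,0,0,0,0,0.42,0,0,-0.03,0,0,0,0.42,0,0,-0.07,0,0,0,0.42,0,0,-0.12,0,0,0,0.42,0.02,0,-0.17,0,0,0,1,0.05,0,-0.21,0,0,0,1])

```text
t: 21.2
eef_pos: [0.4918, -0.2635, 0.2255]
tool_rot: [0.001, 0.714, 0.7, 0.0]
contact_force: [1.5, 0.8, 0.4]
gripper_width: 0.747
grasp_force: 0.0
```

>>> arm_command(commands=[0.05,0,-0.03,0,0,0,1,0.1,0,-0.06,0,0,0,1,0.15,0,-0.07,0,0,0,1,0.2,0,-0.07,0,0,0,1,0.25,0,-0.07,0,0,0,1,0.3,0,-0.07,0,0,0,1,0.35,-0.005,-0.07,0,0,0,1,0.4,-0.01,-0.07,0,0,0,1])

```text
t: 22.0
eef_pos: [0.4894, 0.1231, 0.2934]
tool_rot: [0.0, 0.713, 0.701, 0.0]
contact_force: [1.4, 0.3, 0.2]
gripper_width: 0.998
grasp_force: 0.0
```

```bash
python3 - <<'E'
from h import *
to((.4433,.359,.12),np.radians(-4.5))
E
```

```text
alt [-0.000e+00  1.000e-01 -1.765e+02]
shift [ 0.2351 -0.0503  0.1733] turn [0.1 0.  3.5] q7 -0.58 at [0.4894 0.1231 0.2934]
```

>>> arm_command(commands=[0.05,-0.01,0,0,0,1,1,0.1,-0.02,0,0,0,2,1,0.15,-0.032,0,0,0,3,1,0.195,-0.042,0.01,0,0,3.5,1,0.2351,-0.0503,0.04,0,0,3.5,1,0.2351,-0.0503,0.09,0,0,3.5,1,0.2351,-0.0503,0.14,0,0,3.5,1,0.2351,-0.0503,0.1733,0,0,3.5,1])

```text
t: 22.8
eef_pos: [0.442, 0.3564, 0.1165]
tool_rot: [-0.0, 0.734, 0.679, -0.002]
contact_force: [-0.1, -0.2, -0.3]
gripper_width: 1.003
grasp_force: 0.0
```

>>> arm_command(commands=[0,0,0,0,0,0,1,0,0,0,0,0,0,1])

```text
t: 23.0
eef_pos: [0.4434, 0.3577, 0.1205]
tool_rot: [-0.0, 0.734, 0.679, 0.0]
contact_force: [-0.2, 1.0, 0.8]
gripper_width: 1.003
grasp_force: 0.0
```

```bash
python3 - <<'E'
from h import *
to((.4433,.359,.0045),np.radians(-4.5))
c=snap("wrist","w9")
g=c["img"].astype(int).min(2);u=np.array([np.cos(np.radians(85.5)),np.sin(np.radians(85.5)),0])
for L in (-.03,-.015,0,.01):
    uv=proj(c,[np.array([.4433,.359,.0145])+L*u])[0];print(uv.round(1),g[int(uv[1]+.5),int(uv[0])-24:int(uv[0])+25].tolist())
E
```

```text
alt [   0.    -0.  -179.9]
shift [ 1.30e-03 -1.00e-04  1.16e-01] turn [-0.  -0.   0.1] q7 -1.31 at [0.4434 0.3577 0.1205]
[252.6 218.4] [45, 47, 45, 46, 44, 45, 42, 42, 41, 39, 36, 30, 29, 28, 29, 33, 42, 43, 47, 50, 52, 57, 58, 62, 61, 60, 58, 56, 51, 52, 52, 50, 47, 44, 45, 45, 46, 44, 46, 46, 46, 46, 45, 44, 45, 46, 45, 47, 47]
[252.6 201.5] [33, 32, 32, 30, 30, 29, 28, 28, 28, 29, 30, 32, 34, 31, 34, 36, 39, 41, 43, 45, 44, 45, 44, 45, 47, 45, 42, 42, 43, 44, 44, 47, 49, 41, 38, 39, 46, 46, 42, 43, 41, 39, 39, 37, 39, 37, 37, 39, 37]
[252.5 184. ] [36, 35, 34, 37, 35, 36, 36, 37, 36, 35, 35, 36, 36, 36, 36, 35, 35, 37, 44, 48, 47, 45, 47, 46, 44, 41, 37, 39, 36, 38, 38, 36, 37, 36, 35, 36, 32, 32, 33, 33, 32, 32, 34, 33, 33, 33, 34, 32, 32]
[252.5 172.1] [38, 37, 37, 36, 36, 35, 37, 35, 36, 36, 36, 35, 35, 34, 38, 32, 34, 39, 43, 50, 48, 50, 51, 52, 52, 50, 50, 46, 44, 41, 42, 43, 46, 47, 45, 41, 35, 34, 34, 32, 33, 34, 28, 31, 29, 33, 31, 30, 30]
```

View pics/w9.png

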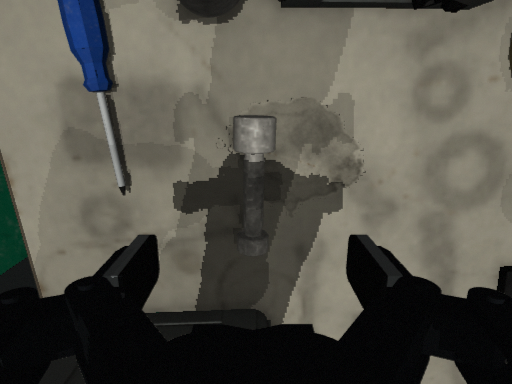

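>>> arm_command(commands=[0.001,0,0.035,0,0,0,0.6,0.001,0,0.07,0,0,0,0.6,0.001,0,0.095,0,0,0,0.6,0.001,0,0.11,0,0,0,0.6,0.001,0,0.116,0,0,0,0.6,0.001,0,0.116,0,0,0,0,0.001,0,0.116,0,0,0,0,0.001,0,0.116,0,0,0,0])

```text
t: 23.85
eef_pos: [0.4444, 0.3591, 0.0055]
tool_rot: [0.0, 0.734, 0.679, 0.001]
contact_force: [0.1, -0.3, 4.8]
gripper_width: 0.166
grasp_force: 58.4
```

>>> arm_command(commands=[0,0,0,0,0,0,0,0,0,0,0,0,0,0,0,0,0,0,0,0,0,0,0,0,0,0,0,0])

```text
t: 24.25
eef_pos: [0.4444, 0.3591, 0.0055]
tool_rot: [0.0, 0.734, 0.679, 0.001]
contact_force: [-0.5, -0.3, 6.9]
gripper_width: 0.168
grasp_force: 58.7
```

```bash
python3 - <<'E'
from h import *
c=np.load("w9.npz")
l=ray(c,(254.5,117),.02)[0];s=ray(c,(252,254),.0135)[0];print(l,s,(l+s)/2,np.linalg.norm(l-s))
to((.4319,-.301,.12),-.012)
E
```

```text
[0.44901547 0.4126596  0.02      ] [0.43782668 0.29574187 0.0135    ] [0.44342107 0.35420073 0.01675   ] 0.11763161306618636
alt [ -0.2  -0.2 176.2]
shift [-0.6589  0.0393 -0.1157] turn [ 0.1 -0.1 -3.8] q7 -1.44 at [0.4444 0.3591 0.0055]
```

>>> arm_command(commands=[0,0,-0.03,0,0,0,0,0,0,-0.08,0,0,0,0,0,0,-0.13,0,0,0,0,0,0,-0.18,0,0,0,0,0,0.01,-0.22,0,0,0,0,-0.03,0.02,-0.26,0,0,0,0,-0.07,0.03,-0.28,0,0,0,0,-0.11,0.04,-0.285,0,0,0,0])

```text
t: 25.05
eef_pos: [0.4754, 0.2456, 0.2921]
tool_rot: [0.001, 0.734, 0.68, 0.002]
contact_force: [0.7, -0.4, -2.8]
gripper_width: 0.17
grasp_force: 59.4
```

>>> arm_command(commands=[-0.045,0.005,0,0,0,-0.5,0,-0.09,0.01,0,0,0,-1,0,-0.135,0.015,0,0,0,-1.5,0,-0.18,0.018,0,0,0,-2,0,-0.225,0.02,0,0,0,-2.5,0,-0.27,0.02,0,0,0,-3,0,-0.315,0.018,0,0,0,-3.5,0,-0.36,0.015,0,0,0,-3.8,0])

```text
t: 25.85
eef_pos: [0.4608, -0.1163, 0.2892]
tool_rot: [0.0, 0.711, 0.703, -0.0]
contact_force: [1.3, -0.1, -1.9]
gripper_width: 0.168
grasp_force: 59.4
```

```bash
python3 - <<'E'
from h import *
to((.4319,-.301,.12),-.012);o=get_obs();print(o["gripper_width"],o["grasp_force"])
E
```

```text
alt [-1.000e-01  0.000e+00 -1.799e+02]
shift [-0.1849 -0.027   0.1693] turn [0.  0.  0.1] q7 -0.02 at [ 0.4608 -0.1163  0.2892]
0.16765655755895215 59.37908905791119
```

>>> arm_command(commands=[-0.045,-0.007,0,0,0,0,0,-0.09,-0.014,0,0,0,0,0,-0.135,-0.02,0.01,0,0,0,0,-0.17,-0.025,0.04,0,0,0,0,-0.1849,-0.027,0.08,0,0,0,0,-0.1849,-0.027,0.12,0,0,0,0,-0.1849,-0.027,0.155,0,0,0,0,-0.1849,-0.027,0.1693,0,0,0,0])

```text
t: 26.65
eef_pos: [0.4303, -0.2982, 0.1166]
tool_rot: [-0.003, 0.711, 0.703, -0.0]
contact_force: [-0.7, -0.1, -2.1]
gripper_width: 0.173
grasp_force: 59.4
```

>>> arm_command(commands=[0,0,0,0,0,0,0,0,0,0,0,0,0,0])

```text
t: 26.85
eef_pos: [0.4336, -0.2994, 0.1209]
tool_rot: [0.001, 0.711, 0.703, 0.0]
contact_force: [0.5, -0.6, -1.9]
gripper_width: 0.168
grasp_force: 59.4
```

```bash
python3 - <<'E'
from h import *
to((.4319,-.301,.0157),-.012);o=get_obs();print(o["gripper_width"],o["grasp_force"])
c=snap("wrist","w10");i=c["img"].astype(int)
# large-head far rim: brightness down the axis column
u=proj(c,[[tool()[0][0],-.25,.131]])[0];print(u,i[100:215:3,int(u[0])].mean(1).astype(int).tolist())
E
```

```text
alt [-1.000e-01  2.000e-01 -1.799e+02]
shift [-0.0015 -0.0019  0.1052] turn [0.1 0.1 0.1] q7 0.16 at [ 0.4336 -0.2994  0.1209]
0.16835192002055024 59.38181678589899
[252.55078619 142.40343285] [129, 129, 127, 71, 84, 92, 82, 163, 174, 66, 65, 53, 146, 155, 161, 168, 173, 173, 184, 193, 189, 183, 184, 180, 168, 155, 160, 174, 177, 183, 163, 73, 71, 72, 67, 68, 71, 67, 65]
```

```bash
python3 - <<'E'
from h import *
for f,r in (("w5",(131,200)),("w10",(135,193))):
    c=np.load(f+".npz");print(f,ray(c,[(253,q) for q in r],.148).round(4))
    print(c["img"][120:215:2,253].mean(1).astype(int).tolist())
E
```

```text
w5 [[ 0.5542 -0.245   0.148 ]
 [ 0.5537 -0.2717  0.148 ]]
[184, 184, 185, 183, 85, 82, 67, 73, 71, 60, 101, 100, 172, 176, 186, 193, 202, 206, 207, 209, 210, 220, 224, 207, 186, 183, 182, 184, 180, 169, 170, 171, 175, 178, 180, 184, 176, 87, 84, 87, 94, 93, 91, 65, 77, 77, 79, 78]
w10 [[ 0.4342 -0.2452  0.148 ]
 [ 0.4339 -0.2674  0.148 ]]
[166, 166, 175, 163, 58, 64, 61, 46, 147, 148, 162, 166, 169, 173, 177, 174, 170, 180, 189, 194, 197, 192, 191, 191, 190, 186, 172, 155, 153, 156, 170, 179, 176, 179, 180, 166, 77, 74, 74, 73, 72, 67, 68, 70, 71, 70, 69, 76]
```

>>> arm_command(commands=[-0.002,-0.0019,0.03,0,0,0,0,-0.002,-0.0019,0.06,0,0,0,0,-0.002,-0.0019,0.075,0,0,0,0,-0.002,-0.0019,0.085,0,0,0,0,-0.002,-0.0019,0.093,0,0,0,0,-0.002,-0.0019,0.099,0,0,0,0,-0.002,-0.0019,0.104,0,0,0,0,-0.002,-0.0019,0.105,0,0,0,0])

```text
t: 27.7
eef_pos: [0.4313, -0.3016, 0.0154]
tool_rot: [0.001, 0.711, 0.703, -0.0]
contact_force: [-4.2, 1.3, 14.2]
gripper_width: 0.171
grasp_force: 61.3
```

>>> arm_command(commands=[0,0,0,0,0,0,0,0,0,0,0,0,0,0])

```text
t: 27.9
eef_pos: [0.4312, -0.3016, 0.0155]
tool_rot: [0.001, 0.711, 0.703, -0.0]
contact_force: [-1.1, 1.2, 5.9]
gripper_width: 0.174
grasp_force: 60.3
```

Release, rise, and look at the cradle from above.

>>> arm_command(commands=[0,0,0,0,0,0,0.42,0,0,0,0,0,0,0.42,0,0,0,0,0,0,0.42,0,0,-0.03,0,0,0,0.42,0,0,-0.07,0,0,0,0.42,0,0,-0.12,0,0,0,0.42,0,0.02,-0.16,0,0,0,1,0,0.05,-0.2,0,0,0,1])

```text
t: 28.7
eef_pos: [0.4795, -0.3024, 0.2164]
tool_rot: [-0.0, 0.712, 0.702, -0.001]
contact_force: [1.9, -0.4, -0.8]
gripper_width: 0.749
grasp_force: 0.0
```

>>> arm_command(commands=[0.02,0.01,-0.03,0,0,0,1,0.02,0.01,-0.03,0,0,0,1,0.02,0.01,-0.03,0,0,0,1])

```text
t: 29.0
eef_pos: [0.4911, -0.2816, 0.2448]
tool_rot: [0.001, 0.711, 0.703, -0.0]
contact_force: [-0.5, -0.2, -0.1]
gripper_width: 0.997
grasp_force: 0.0
```

```bash
python3 - <<'E'
from h import *
c=snap("wrist","w11",None,1.5)
c=snap("top","top11",(215,130,320,205),1)
print(tool()[0],get_obs()["q"][6])
E
```

```text
[ 0.48942217 -0.2824061   0.24309486] 0.1758230053330278
```

View pics/w11.png

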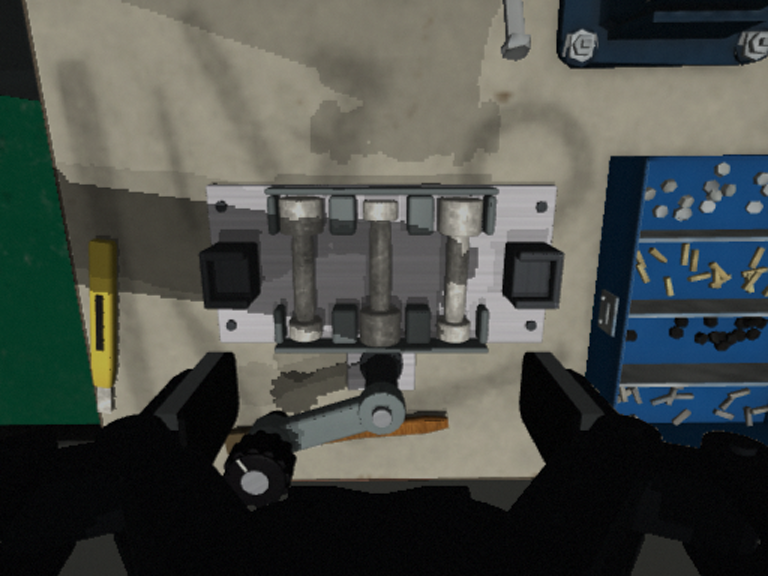

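>>> arm_command(commands=[0.03,0.01,-0.04,0,0,8,1,0.07,0.02,-0.08,0,0,16,1,0.11,0.03,-0.11,0,0,24,1,0.15,0.04,-0.14,0,0,32,1,0.19,0.05,-0.17,0,0,40,1,0.23,0.065,-0.18,0,0,48,1,0.27,0.08,-0.18,0,0,56,1,0.31,0.095,-0.18,0,0,64,1])

```text
t: 29.9
eef_pos: [0.5888, 0.0246, 0.4237]
tool_rot: [0.0, 0.975, 0.221, -0.001]
contact_force: [0.5, -0.6, -0.3]
gripper_width: 0.998
grasp_force: 0.0
```

```bash
python3 - <<'E'
from h import *
to((.60,.10,.42),np.radians(84.2))
E
```

```text
alt [-1.000e-01  0.000e+00 -1.487e+02]
shift [ 0.0426 -0.0632  0.0037] turn [ 0.   0.1 31.3] q7 -1.43 at [0.5888 0.0246 0.4237]
```

>>> arm_command(commands=[0.015,-0.02,0,0,0,8,1,0.03,-0.04,0,0,0,16,1,0.0426,-0.0632,0,0,0,24,1,0.0426,-0.0632,0,0,0,31.3,1,0.0426,-0.0632,0,0,0,31.3,1,0.0426,-0.0632,0,0,0,31.3,1])

```text
t: 30.5
eef_pos: [0.5991, 0.0982, 0.4232]
tool_rot: [0.001, 0.999, -0.046, -0.001]
contact_force: [0.5, -0.5, 0.1]
gripper_width: 1.001
grasp_force: 0.0
```

```bash
python3 - <<'E'
from h import *
c=snap("wrist","w12",None,1.5);print(tool()[0],get_obs()["q"][6])
E
```

```text
[0.59924189 0.09808232 0.42351097] -2.079070254862434
```

View pics/w12.png

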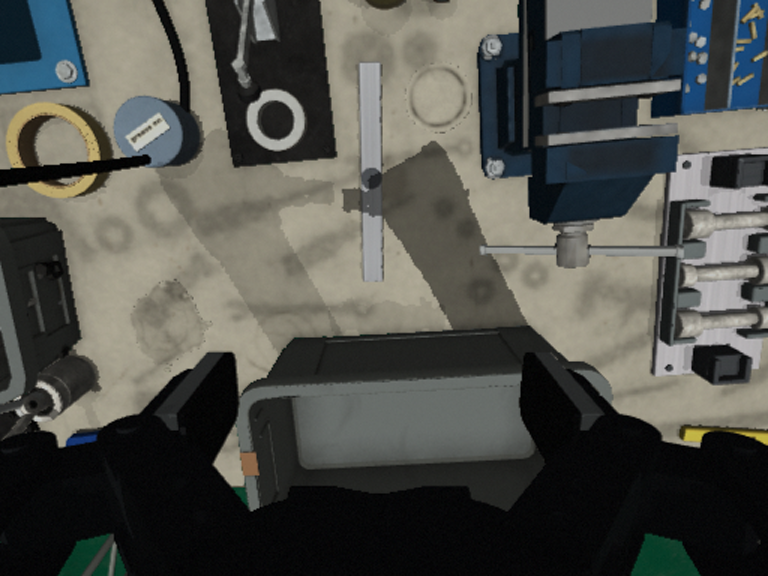

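```bash
python3 - <<'E'
from h import *
c=np.load("w12.npz")
P=ray(c,np.array([(360,63.5),(382,63.5),(362.5,281),(384,280.5)])/1.5,.014);f=(P[0]+P[1])/2;n=(P[2]+P[3])/2;print(P.round(4),f,n,(f+n)/2,np.linalg.norm(f-n),np.degrees(np.arctan2(f[1]-n[1],f[0]-n[0])))
# sub-pixel edges of the bar across several rows
g=c["img"].astype(int).min(2)
print(g[110,235:262].tolist(),g[165,235:262].tolist())
h=np.degrees(np.arctan2(f[1]-n[1],f[0]-n[0]))
print("spot",ray(c,np.array((371.5,178))/1.5,.014));m=(f+n)/2
to((m[0],m[1],.10),np.radians(90+h))
E
```

```text
[[0.7595 0.1029 0.014 ]
 [0.7573 0.0793 0.014 ]
 [0.5172 0.1251 0.014 ]
 [0.5154 0.0991 0.014 ]] [0.75840782 0.09109642 0.014     ] [0.51628725 0.11209881 0.014     ] [0.63734754 0.10159761 0.014     ] 0.24302977516816685 -4.957628530558409
[126, 120, 118, 109, 89, 93, 151, 162, 159, 157, 159, 159, 158, 155, 157, 159, 160, 161, 149, 69, 76, 106, 105, 102, 108, 110, 110] [142, 143, 143, 142, 135, 116, 113, 154, 164, 164, 162, 161, 162, 161, 163, 161, 161, 163, 150, 92, 91, 143, 141, 138, 137, 139, 141]
spot [[0.63798696 0.10233094 0.014     ]]
alt [ 1.000e-01 -1.000e-01  1.796e+02]
shift [ 0.0381 -0.0074  0.3235] turn [ 0.1  0.1 -0.4] q7 -2.08 at [0.5992 0.0981 0.4235]
```

>>> arm_command(commands=[0.02,-0.004,0.03,0,0,0,1,0.0385,-0.0075,0.07,0,0,0,1,0.0385,-0.0075,0.12,0,0,0,1,0.0385,-0.0075,0.17,0,0,0,1,0.0385,-0.0075,0.22,0,0,0,1,0.0385,-0.0075,0.27,0,0,0,1,0.0385,-0.0075,0.31,0,0,0,1,0.0385,-0.0075,0.3235,0,0,0,1])

```text
t: 31.35
eef_pos: [0.6353, 0.1011, 0.0961]
tool_rot: [0.001, 0.999, -0.047, -0.004]
contact_force: [0.2, -0.5, -0.0]
gripper_width: 1.003
grasp_force: 0.0
```

>>> arm_command(commands=[0,0,0,0,0,0,1,0,0,0,0,0,0,1])

```text
t: 31.55
eef_pos: [0.6396, 0.1036, 0.1029]
tool_rot: [-0.0, 0.999, -0.047, 0.001]
contact_force: [0.4, -0.1, 1.0]
gripper_width: 1.001
grasp_force: 0.0
```

```bash
python3 - <<'E'
from h import *
c=snap("wrist","w13")
g=c["img"].astype(int).min(2)
m=np.array([.6377,.102,.014]);a=np.radians(-5.1);u=np.array([np.cos(a),np.sin(a),0]);v=np.array([-u[1],u[0],0])
C=[]
for L in (-.07,-.05,-.03,.03,.05,.07):
    # profile along v (world), resolution .5 mm
    s=np.arange(-.03,.03,.0005);uv=proj(c,m+L*u+s[:,None]*v).astype(np.float32)
    pr=cv2.remap(cv2.GaussianBlur(c["img"].min(2),(3,3),0).astype(np.float32),uv[None,:,0],uv[None,:,1],cv2.INTER_LINEAR)[0]
    d=np.gradient(pr);e1=s[np.argmax(np.where(abs(s+.012)<.006,abs(d),0))];e2=s[np.argmax(np.where(abs(s-.012)<.006,abs(d),0))];C.append((L,e1,e2,(e1+e2)/2));print(np.round(C[-1],4))
# ends / spot along u
s=np.arange(-.02,.02,.0005);uv=proj(c,m+s[:,None]*u).astype(np.float32)
pr=cv2.remap(c["img"].min(2).astype(np.float32),uv[None,:,0],uv[None,:,1],cv2.INTER_LINEAR)[0];print(pr[::2].astype(int).tolist())
to((.6377,.102,.006),np.radians(84.9))
E
```

```text
[-0.07   -0.0125  0.0115 -0.0005]
[-0.05   -0.0125  0.0115 -0.0005]
[-0.03   -0.0105  0.008  -0.0012]
[ 0.03   -0.0095  0.0125  0.0015]
[ 0.05   -0.0065  0.012   0.0028]
[ 0.07   -0.009   0.0125  0.0018]
[73, 73, 74, 73, 74, 73, 73, 73, 58, 36, 31, 32, 32, 32, 32, 29, 22, 24, 23, 22, 24, 23, 32, 33, 33, 31, 24, 22, 22, 22, 24, 23, 33, 50, 53, 53, 53, 53, 54, 54]
alt [-3.000e-01  1.000e-01  1.797e+02]
shift [-0.0025  0.0022  0.0976] turn [-0.1 -0.2 -0.3] q7 -2.23 at [0.64   0.1039 0.1036]
```

>>> arm_command(commands=[-0.002,0.002,0.035,0,0,-0.5,0.7,-0.002,0.002,0.065,0,0,-0.5,0.7,-0.002,0.002,0.085,0,0,-0.5,0.7,-0.002,0.002,0.097,0,0,-0.5,0.7,-0.002,0.002,0.098,0,0,-0.5,0.7,-0.002,0.002,0.098,0,0,-0.5,0,-0.002,0.002,0.098,0,0,-0.5,0,-0.002,0.002,0.098,0,0,-0.5,0], force=90)

```text
t: 32.4
eef_pos: [0.6373, 0.1022, 0.0051]
tool_rot: [-0.0, 0.999, -0.043, 0.001]
contact_force: [-0.1, -0.2, 3.1]
gripper_width: 0.244
grasp_force: 88.2
```

>>> arm_command(commands=[0,0,0,0,0,0,0,0,0,0,0,0,0,0,0,0,0,0,0,0,0,0,0,0,0,0,0,0])

```text
t: 32.8
eef_pos: [0.6373, 0.1022, 0.0051]
tool_rot: [-0.0, 0.999, -0.043, 0.001]
contact_force: [-0.9, -0.4, 5.8]
gripper_width: 0.248
grasp_force: 88.5
```

```bash
python3 - <<'E'
from h import *
to((.492,-.306,.15),np.pi/2-.012);print(get_obs()["grasp_force"])
E
```

```text
alt [-3.000e-01  1.000e-01  1.758e+02]
shift [-0.1097  0.419  -0.1455] turn [-0.  -0.2 -4.2] q7 -2.29 at [0.6373 0.1022 0.0051]
88.47315430641174
```

>>> arm_command(commands=[0,0,-0.02,0,0,0,0,0,0,-0.06,0,0,0,0,0,0,-0.11,0,0,0,0,0,0,-0.16,0,0,0,0,0,0,-0.21,0,0,0,0,0,0,-0.26,0,0,0,0,-0.02,0.01,-0.3,0,0,0,0,-0.04,0.03,-0.33,0,0,0,0])

```text
t: 33.6
eef_pos: [0.5932, 0.0774, 0.3365]
tool_rot: [-0.001, 0.999, -0.041, 0.002]
contact_force: [0.3, 0.0, -3.5]
gripper_width: 0.246
grasp_force: 89.3
```

>>> arm_command(commands=[-0.015,0.04,0,0,0,-0.5,0,-0.03,0.08,0,0,0,-1,0,-0.04,0.12,0,0,0,-1.5,0,-0.05,0.16,0,0,0,-2,0,-0.055,0.2,0,0,0,-2.5,0,-0.06,0.24,0,0,0,-3,0,-0.065,0.28,0,0,0,-3.5,0,-0.07,0.32,0,0,0,-4,0])

```text
t: 34.4
eef_pos: [0.4956, -0.2389, 0.3334]
tool_rot: [0.0, 1.0, -0.007, 0.0]
contact_force: [0.3, -0.1, -3.0]
gripper_width: 0.248
grasp_force: 89.3
```

```bash
python3 - <<'E'
from h import *
to((.492,-.306,.15),np.pi/2-.012);o=get_obs();print(o["grasp_force"],o["gripper_width"])
E
```

```text
alt [ -0.   -0.  179.9]
shift [-0.0026  0.0671  0.1834] turn [ 0.  -0.  -0.1] q7 -1.35 at [ 0.4956 -0.2389  0.3334]
89.25455689430237 0.24776474310312568
```

>>> arm_command(commands=[-0.0013,0.03,0.02,0,0,0,0,-0.0026,0.0671,0.05,0,0,0,0,-0.0026,0.0671,0.09,0,0,0,0,-0.0026,0.0671,0.13,0,0,0,0,-0.0026,0.0671,0.17,0,0,0,0,-0.0026,0.0671,0.1834,0,0,0,0,-0.0026,0.0671,0.1834,0,0,0,0,-0.0026,0.0671,0.1834,0,0,0,0])

```text
t: 35.2
eef_pos: [0.4942, -0.305, 0.1514]
tool_rot: [0.001, 1.0, -0.008, 0.001]
contact_force: [0.9, -1.0, -2.4]
gripper_width: 0.244
grasp_force: 89.3
```

```bash
python3 - <<'E'
from h import *
to((.492,-.306,.047),np.pi/2-.012);o=get_obs();print(o["grasp_force"],o["gripper_width"])
c=snap("wrist","w14",None,1.5)
E
```

```text
alt [-2.000e-01 -1.000e-01  1.798e+02]
shift [-0.0024  0.0009  0.1044] turn [ 0.1 -0.1 -0.2] q7 -1.33 at [ 0.4942 -0.305   0.1514]
89.2988669872284 0.24435513958265836
```

View pics/w14.png

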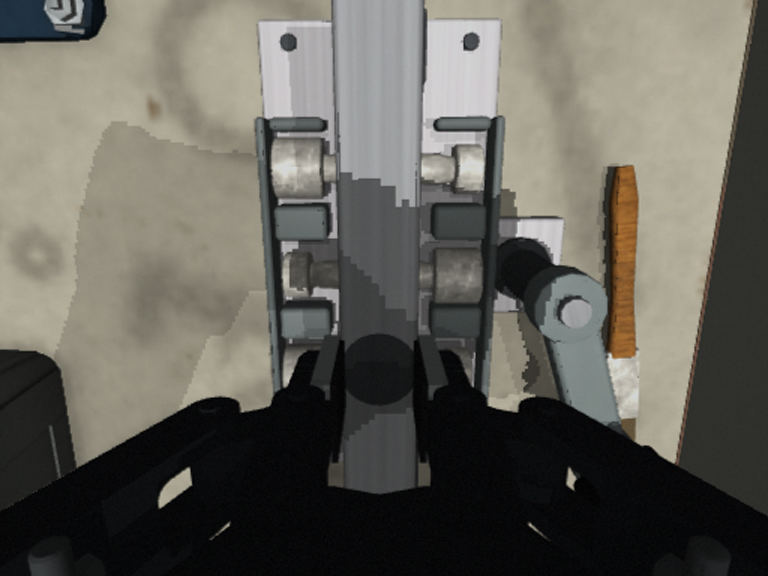

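```bash
python3 - <<'E'
from h import *
c=np.load("w14.npz");z=.1603
P=ray(c,np.array([(379,335),(379,404),(342,369),(414,369),(333,10),(423,10),(340,200),(418,200)])/1.5,z);print(P.round(4))
a=(P[4]+P[5])/2;b=(P[6]+P[7])/2;print("spot",(P[:2].mean(0)).round(4),"heading",np.degrees(np.arctan2(a[1]-b[1],a[0]-b[0])))
print(ray(c,np.array([(289,42),(471,42)])/1.5,.01).round(4))
E
```

```text
[[ 0.5062 -0.3053  0.1603]
 [ 0.4827 -0.3049  0.1603]
 [ 0.4951 -0.2936  0.1603]
 [ 0.4947 -0.316   0.1603]
 [ 0.5955 -0.2949  0.1603]
 [ 0.5952 -0.3181  0.1603]
 [ 0.5472 -0.2949  0.1603]
 [ 0.5468 -0.317   0.1603]]
spot [ 0.4945 -0.3051  0.1603] heading -0.6221718610831516
[[ 0.6205 -0.2577  0.01  ]
 [ 0.6188 -0.3581  0.01  ]]
```

>>> arm_command(commands=[-0.0025,0.001,0.03,0,0,0,0,-0.0025,0.001,0.06,0,0,0,0,-0.0025,0.001,0.075,0,0,0,0,-0.0025,0.001,0.085,0,0,0,0,-0.0025,0.001,0.092,0,0,0,0,-0.0025,0.001,0.098,0,0,0,0,-0.0025,0.001,0.103,0,0,0,0,-0.0025,0.001,0.105,0,0,0,0])

```text
t: 36.05
eef_pos: [0.4911, -0.3059, 0.046]
tool_rot: [0.0, 1.0, -0.008, 0.0]
contact_force: [-7.5, 3.8, 23.5]
gripper_width: 0.245
grasp_force: 92.6
```

>>> arm_command(commands=[0,0,0,0,0,0,0,0,0,0,0,0,0,0])

```text
t: 36.25
eef_pos: [0.4911, -0.3059, 0.0461]
tool_rot: [0.0, 1.0, -0.008, 0.0]
contact_force: [-3.1, 1.4, 5.8]
gripper_width: 0.245
grasp_force: 90.5
```

>>> arm_command(commands=[0,0,0,0,0,0,0.4,0,0,0,0,0,0,0.4,0,0,0,0,0,0,0.4,0,0,-0.03,0,0,0,0.4,0,0,-0.07,0,0,0,0.4,0,0,-0.12,0,0,0,0.7,0,0,-0.17,0,0,0,1,0,0,-0.21,0,0,0,1])

```text
t: 37.05
eef_pos: [0.4911, -0.3058, 0.2579]
tool_rot: [0.001, 1.0, -0.008, 0.001]
contact_force: [0.7, -1.4, -0.0]
gripper_width: 0.894
grasp_force: 0.0
```

>>> arm_command(commands=[-0.04,0,-0.04,0,0,0,1,-0.08,0.03,-0.06,0,0,0,1,-0.1,0.06,-0.06,0,0,0,1,-0.1,0.06,-0.06,0,0,0,1,-0.1,0.06,-0.06,0,0,0,1])

```text
t: 37.55
eef_pos: [0.3888, -0.365, 0.3148]
tool_rot: [0.0, 1.0, -0.009, 0.0]
contact_force: [-0.4, -0.4, 0.3]
gripper_width: 0.997
grasp_force: 0.0
```

```bash
python3 - <<'E'
from h import *
c=snap("wrist","w15",None,1.5);print(tool()[0])
g=c["img"]
K=proj(c,[[.4919,-.3061,.055],[.4919+.12,-.3061-.0015,.055],[.4919-.12,-.3061+.0015,.055],[.411,-.415,.133],[.4909,-.391,.095]]);print(K.round(1))
# bar edges across, in world at top plane
u=np.array([np.cos(-.012),np.sin(-.012),0]);v=np.array([-u[1],u[0],0]);m=np.array([.4919,-.3061,.055])
for L in (-.095,-.08,-.03,.03,.06,.09):
    s=np.arange(-.02,.02,.0005);uv=proj(c,m+L*u+s[:,None]*v).astype(np.float32)
    pr=cv2.remap(cv2.GaussianBlur(g.min(2),(3,3),0).astype(np.float32),uv[None,:,0],uv[None,:,1],cv2.INTER_LINEAR)[0]
    print(L,pr[::3].astype(int).tolist())
s=np.arange(-.13,.13,.001);uv=proj(c,m+s[:,None]*u).astype(np.float32)
pr=cv2.remap(g.min(2).astype(np.float32),uv[None,:,0],uv[None,:,1],cv2.INTER_LINEAR)[0];print(pr[::2].astype(int).tolist())
# knob: light cap in the dark disc
k=K[3].astype(int);w=g[k[1]-45:k[1]+45,k[0]-45:k[0]+45].min(2);print(w[::6,::6].tolist())
E
```

```text
[ 0.38984357 -0.36370991  0.31446566]
[[202.1  71.6]
 [196.9 -43. ]
 [206.6 169. ]
 [300.4 145.2]
 [274.6  67.5]]
-0.095 [24, 23, 22, 22, 25, 35, 49, 60, 65, 90, 130, 149, 151, 151, 150, 149, 148, 149, 150, 150, 146, 113, 73, 76, 118, 158, 173]
-0.08 [79, 80, 78, 73, 63, 57, 87, 128, 146, 149, 149, 149, 149, 148, 148, 148, 147, 148, 149, 149, 146, 144, 160, 177, 178, 176, 174]
-0.03 [196, 160, 120, 103, 86, 74, 106, 155, 169, 171, 172, 171, 168, 166, 168, 169, 166, 166, 166, 167, 163, 155, 165, 183, 197, 200, 180]
0.03 [199, 163, 115, 94, 83, 73, 108, 156, 167, 165, 163, 161, 158, 159, 163, 163, 160, 159, 161, 162, 156, 146, 156, 171, 183, 191, 190]
0.06 [153, 153, 157, 144, 96, 70, 109, 157, 168, 164, 160, 160, 159, 160, 162, 160, 158, 159, 160, 163, 162, 141, 127, 142, 154, 154, 151]
0.09 [0, 0, 0, 0, 0, 0, 0, 0, 0, 0, 0, 0, 0, 0, 0, 0, 0, 0, 0, 0, 0, 0, 0, 0, 0, 0, 0]
[68, 73, 38, 19, 109, 171, 173, 173, 174, 174, 175, 176, 176, 176, 177, 177, 175, 153, 150, 150, 170, 151, 149, 148, 148, 149, 147, 147, 148, 147, 147, 146, 147, 157, 170, 171, 170, 169, 167, 167, 167, 166, 168, 167,
[... 680 characters left out ...]
, 37, 71, 81, 182, 174, 158, 160], [62, 59, 62, 50, 49, 35, 8, 19, 20, 17, 71, 97, 177, 155, 156], [62, 62, 62, 62, 47, 16, 19, 19, 21, 18, 20, 96, 187, 157, 155], [98, 60, 59, 82, 15, 14, 16, 92, 96, 86, 19, 44, 194, 147, 155], [113, 84, 82, 80, 64, 17, 18, 92, 91, 86, 17, 134, 164, 143, 147], [112, 81, 82, 65, 65, 22, 15, 15, 35, 16, 17, 59, 60, 133, 149], [111, 84, 78, 70, 63, 63, 11, 14, 17, 12, 88, 60, 60, 146, 154], [113, 80, 76, 75, 59, 54, 54, 70, 85, 122, 84, 59, 59, 151, 153], [113, 79, 71, 69, 70, 68, 69, 68, 143, 146, 125, 59, 57, 155, 153], [70, 68, 64, 71, 69, 68, 74, 148, 150, 148, 158, 158, 159, 157, 156], [63, 66, 66, 71, 76, 82, 154, 155, 154, 155, 154, 158, 161, 161, 158]]
```

```bash
python3 - <<'E'
from h import *
c=np.load("w15.npz")
g=c["img"].min(2);r=g[110:180,265:340]
cap=cv2.connectedComponentsWithStats(((r>78)&(r<105)).astype(np.uint8));print([ (cap[2][i].tolist(),(cap[3][i]+[265,110]).round(1).tolist()) for i in range(1,cap[0]) if cap[2][i,4]>60])
for uv in ((303,146),):
    k=ray(c,uv,.1325)[0];d=k-np.array([.4909,-.391,0]);print(k.round(4),np.hypot(d[0],d[1]),np.arctan2(-d[0],d[1])+.012)
o=get_obs();print(o["q"][6],o["eef_pos"])
E
```

```text
[([48, 9, 12, 23, 73], [318.9, 130.1]), ([29, 28, 16, 16, 203], [301.6, 145.6]), ([0, 32, 12, 23, 153], [269.1, 151.6])]
[ 0.41   -0.4178  0.1325] 0.08522524148732981 1.9028851972294842
-1.0300207470846343 [ 0.38984357 -0.36370991  0.31446566]
```

>>> arm_command(commands=[0,0,0,0,0,-8,1,0,0,0,0,0,-16,1,0,0,0,0,0,-24,1,0,0,0,0,0,-32,1,0,0,0,0,0,-40,1,0,0,0,0,0,-48,1,0,0,0,0,0,-56,1,0,0,0,0,0,-64,1])

```text
t: 38.4
eef_pos: [0.391, -0.3624, 0.3141]
tool_rot: [-0.001, 0.85, 0.527, 0.0]
contact_force: [0.5, 0.3, 0.4]
gripper_width: 1.0
grasp_force: 0.0
```

>>> arm_command(commands=[0,0,0,0,0,-8,1,0,0,0,0,0,-16,1,0,0,0,0,0,-24,1,0,0,0,0,0,-32,1,0,0,0,0,0,-40,1,0,0,0,0,0,-48,1,0,0,0,0,0,-56,1,0,0,0,0,0,-64,1])

```text
t: 39.2
eef_pos: [0.391, -0.3624, 0.3142]
tool_rot: [-0.0, 0.441, 0.897, 0.001]
contact_force: [-0.1, 0.5, -1.0]
gripper_width: 0.995
grasp_force: 0.0
```

>>> arm_command(commands=[0,0,0,0,0,-8,1,0,0,0,0,0,-16,1,0,0,0,0,0,-24,1,0,0,0,0,0,-32,1,0,0,0,0,0,-40,1,0,0,0,0,0,-48,1,0,0,0,0,0,-52,1,0,0,0,0,0,-52,1])

```text
t: 40.0
eef_pos: [0.3907, -0.3627, 0.3143]
tool_rot: [0.0, 0.006, 1.0, 0.001]
contact_force: [0.1, -0.1, -0.1]
gripper_width: 1.003
grasp_force: 0.0
```

```bash
python3 - <<'E'
from h import *
to((.4115,-.417,.20),np.pi/2)
E
```

```text
alt [ 0.000e+00 -1.000e-01  1.793e+02]
shift [-0.0214 -0.0542  0.1142] turn [ 0.1  0.  -0.7] q7 2.0 at [ 0.3907 -0.3627  0.3143]
```

>>> arm_command(commands=[-0.01,-0.027,0.03,0,0,0,1,-0.02,-0.0536,0.07,0,0,0,1,-0.02,-0.0536,0.11,0,0,0,1,-0.02,-0.0536,0.15,0,0,0,1,-0.02,-0.0536,0.18,0,0,0,1,-0.02,-0.0536,0.2,0,0,0,1,-0.02,-0.0536,0.212,0,0,0,1,-0.02,-0.0536,0.212,0,0,0,1], force=45)

```text
t: 40.8
eef_pos: [0.4086, -0.4167, 0.1011]
tool_rot: [-0.001, 0.008, 1.0, 0.001]
contact_force: [0.6, -0.1, 0.4]
gripper_width: 0.999
grasp_force: 0.0
```

>>> arm_command(commands=[0,0,0,0,0,0,1,0,0,0,0,0,0,0.3,0,0,0,0,0,0,0.3,0,0,0,0,0,0,0.3,0,0,0,0,0,0,0.3,0,0,0,0,0,0,0.3])

```text
t: 41.4
eef_pos: [0.4092, -0.4183, 0.1037]
tool_rot: [0.0, 0.008, 1.0, -0.001]
contact_force: [-0.4, 1.4, 5.0]
gripper_width: 0.509
grasp_force: 45.0
```

```bash
python3 - <<'E'
from h import *
t,r,o=tool();print(t,r.as_matrix().round(3)[:2].tolist(),o["contact_force"],o["q"][6])
p=np.array([.4909,-.391]);d=t[:2]-p;a0=np.arctan2(-d[0],d[1]);R0=np.hypot(*d);print(a0,R0)
a=a0-(a0+.012)*np.arange(0,25)/24
X=np.c_[-np.sin(a),np.cos(a)]*R0+p
for s in (0,8,16):
    w=X[s:s+9]-X[s]; print((w*1000).round(1).tolist())
E
```

```text
[ 0.40921487 -0.41830758  0.10367249] [[-1.0, 0.015, 0.001], [0.015, 1.0, -0.001]] [-0.413466    1.39831245  4.97858246] 1.8473656410653212
1.8934192574544653 0.08612876695295243
[[0.0, 0.0], [-1.9, 6.6], [-3.3, 13.3], [-4.1, 20.0], [-4.4, 26.9], [-4.2, 33.7], [-3.4, 40.5], [-2.1, 47.2], [-0.3, 53.8]]
[[0.0, 0.0], [2.4, 6.4], [5.2, 12.6], [8.6, 18.6], [12.4, 24.3], [16.6, 29.6], [21.3, 34.6], [26.3, 39.3], [31.7, 43.5]]
[[0.0, 0.0], [5.7, 3.8], [11.7, 7.1], [17.9, 9.9], [24.4, 12.2], [30.9, 14.0], [37.7, 15.3], [44.5, 16.0], [51.3, 16.2]]
```

```bash
python3 - <<'E'
from h import *
t,r,o=tool();p=np.array([.4909,-.391]);d=t[:2]-p;a0=np.arctan2(-d[0],d[1]);R0=.0855
a=a0-(a0+.012)*np.arange(0,25)/24
X=np.c_[-np.sin(a),np.cos(a),0*a]*R0
for k in range(3):
    rk=r*R.from_euler("z",k*26.4,degrees=True)
    w=rk.inv().apply(X[8*k+1:8*k+9]-X[8*k])
    print(sum([[round(v[0],4),round(v[1],4),0,0,0,round(3.3*(i+1),1),.3] for i,v in enumerate(w)],[]))
E
```

```text
[np.float64(0.002), np.float64(0.0065), 0, 0, 0, 3.3, 0.3, np.float64(0.0035), np.float64(0.0131), 0, 0, 0, 6.6, 0.3, np.float64(0.0044), np.float64(0.0198), 0, 0, 0, 9.9, 0.3, np.float64(0.0048), np.float64(0.0266), 0, 0, 0, 13.2, 0.3, np.float64(0.0047), np.float64(0.0334), 0, 0, 0, 16.5, 0.3, np.float64(0.004), np.float64(0.0401), 0, 0, 0, 19.8, 0.3, np.float64(0.0028), np.float64(0.0468), 0, 0, 0, 23.1, 0.3, np.float64(0.0011), np.float64(0.0534), 0, 0, 0, 26.4, 0.3]
[np.float64(0.0008), np.float64(0.0067), 0, 0, 0, 3.3, 0.3, np.float64(0.0011), np.float64(0.0135), 0, 0, 0, 6.6, 0.3, np.float64(0.0009), np.float64(0.0203), 0, 0, 0, 9.9, 0.3, np.float64(0.0001), np.float64(0.027), 0, 0, 0, 13.2, 0.3, np.float64(-0.0012), np.float64(0.0337), 0, 0, 0, 16.5, 0.3, np.float64(-0.003), np.float64(0.0402), 0, 0, 0, 19.8, 0.3, np.float64(-0.0053), np.float64(0.0466), 0, 0, 0, 23.1, 0.3, np.float64(-0.0082), np.float64(0.0528), 0, 0, 0, 26.4, 0.3]
[np.float64(-0.0003), np.float64(0.0068), 0, 0, 0, 3.3, 0.3, np.float64(-0.0012), np.float64(0.0135), 0, 0, 0, 6.6, 0.3, np.float64(-0.0026), np.float64(0.0201), 0, 0, 0, 9.9, 0.3, np.float64(-0.0046), np.float64(0.0267), 0, 0, 0, 13.2, 0.3, np.float64(-0.007), np.float64(0.033), 0, 0, 0, 16.5, 0.3, np.float64(-0.0099), np.float64(0.0391), 0, 0, 0, 19.8, 0.3, np.float64(-0.0133), np.float64(0.045), 0, 0, 0, 23.1, 0.3, np.float64(-0.0172), np.float64(0.0505), 0, 0, 0, 26.4, 0.3]
```

>>> arm_command(commands=[0.002,0.0065,0,0,0,3.3,0.3,0.0035,0.0131,0,0,0,6.6,0.3,0.0044,0.0198,0,0,0,9.9,0.3,0.0048,0.0266,0,0,0,13.2,0.3,0.0047,0.0334,0,0,0,16.5,0.3,0.004,0.0401,0,0,0,19.8,0.3,0.0028,0.0468,0,0,0,23.1,0.3,0.0011,0.0534,0,0,0,26.4,0.3])

```text
t: 42.2
eef_pos: [0.4084, -0.3661, 0.1038]
tool_rot: [0.001, 0.238, 0.971, -0.001]
contact_force: [-1.5, -2.3, 5.6]
gripper_width: 0.511
grasp_force: 45.4
```

>>> arm_command(commands=[0.0008,0.0067,0,0,0,3.3,0.3,0.0011,0.0135,0,0,0,6.6,0.3,0.0009,0.0203,0,0,0,9.9,0.3,0.0001,0.027,0,0,0,13.2,0.3,-0.0012,0.0337,0,0,0,16.5,0.3,-0.003,0.0402,0,0,0,19.8,0.3,-0.0053,0.0466,0,0,0,23.1,0.3,-0.0082,0.0528,0,0,0,26.4,0.3])

```text
t: 43.0
eef_pos: [0.4394, -0.3216, 0.1038]
tool_rot: [-0.0, 0.453, 0.892, -0.001]
contact_force: [-5.8, 1.2, 10.7]
gripper_width: 0.515
grasp_force: 45.8
```

>>> arm_command(commands=[-0.0003,0.0068,0,0,0,3.3,0.3,-0.0012,0.0135,0,0,0,6.6,0.3,-0.0026,0.0201,0,0,0,9.9,0.3,-0.0046,0.0267,0,0,0,13.2,0.3,-0.007,0.033,0,0,0,16.5,0.3,-0.0099,0.0391,0,0,0,19.8,0.3,-0.0133,0.045,0,0,0,23.1,0.3,-0.0172,0.0505,0,0,0,26.4,0.3])

```text
t: 43.8
eef_pos: [0.4916, -0.304, 0.104]
tool_rot: [-0.0, 0.644, 0.765, 0.0]
contact_force: [-2.9, 5.0, 11.2]
gripper_width: 0.509
grasp_force: 46.0
```

```bash
python3 - <<'E'
from h import *
t,r,o=tool();d=t[:2]-[.4909,-.391];print(t,np.arctan2(-d[0],d[1])+.012,np.hypot(*d),o["contact_force"],o["torque"],o["q"][6],r.as_matrix()[:2,0])
E
```

```text
[ 0.49158452 -0.3040219   0.10403156] 0.004130098116012573 0.08698079009197392 [-2.89584292  5.04039897 11.15749369] [ 0.94014676  0.62822073 -0.06491481] 0.39320497033179713 [-0.17075916  0.98531256]
```

>>> arm_command(commands=[-0.0005,0,0.0001,0,0,7.5,0.3,-0.001,0,0.0003,0,0,15,0.3,-0.001,0,0.0004,0,0,22.5,0.3,-0.001,0,0.0005,0,0,30,0.3,-0.001,0,0.0006,0,0,37.5,0.3,-0.001,0,0.0008,0,0,45,0.3,-0.001,0,0.0009,0,0,52.5,0.3,-0.001,0,0.001,0,0,60,0.3])

```text
t: 44.6
eef_pos: [0.4936, -0.3047, 0.1032]
tool_rot: [0.0, 0.94, 0.34, 0.002]
contact_force: [2.2, 4.9, 6.4]
gripper_width: 0.511
grasp_force: 45.6
```

>>> arm_command(commands=[0,0,0.0001,0,0,7.5,0.3,0,0,0.0003,0,0,15,0.3,0,0,0.0004,0,0,22.5,0.3,0,0,0.0005,0,0,30,0.3,0,0,0.0006,0,0,37.5,0.3,0,0,0.0008,0,0,45,0.3,0,0,0.0009,0,0,52.5,0.3,0,0,0.001,0,0,60,0.3])

```text
t: 45.4
eef_pos: [0.4933, -0.3067, 0.1022]
tool_rot: [0.0, 0.984, -0.177, 0.002]
contact_force: [1.9, -0.6, 4.0]
gripper_width: 0.508
grasp_force: 45.5
```

>>> arm_command(commands=[0,0,0.0001,0,0,7.5,0.3,0,0,0.0003,0,0,15,0.3,0,0,0.0004,0,0,22.5,0.3,0,0,0.0005,0,0,30,0.3,0,0,0.0006,0,0,37.5,0.3,0,0,0.0008,0,0,45,0.3,0,0,0.0009,0,0,52.5,0.3,0,0,0.001,0,0,58,0.3])

```text
t: 46.2
eef_pos: [0.4919, -0.3081, 0.1012]
tool_rot: [0.0, 0.775, -0.632, 0.002]
contact_force: [-1.2, -2.5, 6.0]
gripper_width: 0.512
grasp_force: 45.7
```

```bash
python3 - <<'E'
from h import *
t,r,o=tool();d=t[:2]-[.4909,-.391];print(t,np.arctan2(-d[0],d[1])+.012,np.hypot(*d),o["contact_force"],o["torque"],o["q"][6],r.as_matrix()[:2,0])
E
```

```text
[ 0.49185905 -0.3080564   0.10118438] 0.0004378173832464572 0.08294914837975054 [-1.15221845 -2.47826992  5.96440953] [-0.54789918  0.40276417  0.07200837] -2.258872290187724 [ 0.2012001  -0.97954599]
```

>>> arm_command(commands=[0,0,0,0,0,0,0.8,0,0,0,0,0,0,0.8,0,0,0,0,0,0,0.8,-0.002,0,-0.003,0,0,-8,0.8,-0.002,0,-0.003,0,0,-16,0.8,-0.002,0,-0.003,0,0,-24,0.8,-0.002,0,-0.003,0,0,-32,0.8,-0.002,0,-0.003,0,0,-40,0.8])

```text
t: 47.0
eef_pos: [0.4906, -0.3042, 0.1025]
tool_rot: [-0.0, 0.946, -0.323, -0.0]
contact_force: [-0.3, -0.3, 0.3]
gripper_width: 0.797
grasp_force: 0.0
```

>>> arm_command(commands=[0,0,0,0,0,-8,0.8,0,0,0,0,0,-16,0.8,0,0,0,0,0,-24,0.8,0,0,0,0,0,-32,0.8,0,0,0,0,0,-40,0.8,0,0,0,0,0,-48,0.8,0,0,0,0,0,-56,0.8,0,0,0,0,0,-62,0.8])

```text
t: 47.8
eef_pos: [0.4905, -0.3043, 0.1025]
tool_rot: [-0.0, 0.978, 0.21, 0.0]
contact_force: [-0.5, 0.2, -0.2]
gripper_width: 0.797
grasp_force: 0.0
```

>>> arm_command(commands=[0,0,0,0,0,-8,0.8,0,0,0,0,0,-16,0.8,0,0,0,0,0,-24,0.8,0,0,0,0,0,-32,0.8,0,0,0,0,0,-40,0.8,0,0,0,0,0,-48,0.8,0,0,0,0,0,-56,0.8,0,0,0,0,0,-62,0.8])

```text
t: 48.6
eef_pos: [0.4905, -0.3044, 0.1026]
tool_rot: [-0.0, 0.73, 0.684, 0.0]
contact_force: [0.9, -0.1, 0.7]
gripper_width: 0.804
grasp_force: 0.0
```

>>> arm_command(commands=[0,0,0,0,0,-8,0.8,0,0,0,0,0,-16,0.8,0,0,0,0,0,-24,0.8,0,0,0,0,0,-32,0.8,0,0,0,0,0,-40,0.8,0,0,0,0,0,-48,0.8,0,0,0,0,0,-56,0.8,0,0,0,0,0,-62,0.8])

```text
t: 49.4
eef_pos: [0.4904, -0.3044, 0.1026]
tool_rot: [-0.0, 0.273, 0.962, 0.0]
contact_force: [-0.5, -0.3, -0.7]
gripper_width: 0.796
grasp_force: 0.0
```

```bash
python3 - <<'E'
from h import *
t,r,o=tool();print(t,o["contact_force"],np.round(o["q"],2),r.as_matrix()[:2,:2])
print(r.inv().apply(np.array([.4918,-.306,.104])-t))
E
```

```text
[ 0.49044    -0.30444735  0.10258061] [-0.50855463 -0.29675691 -0.70484602] [ 0.9   0.54 -0.59  1.87  0.39  0.85  1.13] [[-0.85068798  0.52567096]
 [ 0.52567096  0.85068795]]
[-0.001973   -0.00060559 -0.00141968]
```

>>> arm_command(commands=[-0.002,-0.0006,0,0,0,-8,0.8,-0.002,-0.0006,0,0,0,-16,0.8,-0.002,-0.0006,0,0,0,-24,0.8,-0.002,-0.0006,0,0,0,-32,0.8,-0.002,-0.0006,0,0,0,-40,0.8,-0.002,-0.0006,0,0,0,-48,0.8,-0.002,-0.0006,0,0,0,-56,0.8,-0.002,-0.0006,0,0,0,-62,0.8])

```text
t: 50.2
eef_pos: [0.4918, -0.3061, 0.1026]
tool_rot: [0.0, -0.261, 0.965, 0.0]
contact_force: [-0.1, -0.0, -0.7]
gripper_width: 0.8
grasp_force: 0.0
```

>>> arm_command(commands=[0,0,0,0,0,-8,0.8,0,0,0,0,0,-14,0.8,0,0,0,0,0,-14,0.3,0,0,0,0,0,-14,0.3,0,0,0,0,0,-14,0.3,0,0,0,0,0,-14,0.3,0,0,0,0,0,-14,0.3])

```text
t: 50.9
eef_pos: [0.4919, -0.3059, 0.1028]
tool_rot: [-0.0, -0.374, 0.928, -0.0]
contact_force: [-2.7, 1.2, 4.2]
gripper_width: 0.511
grasp_force: 45.5
```

```bash
python3 - <<'E'
from h import *
t,r,o=tool();print(t,o["contact_force"],o["torque"],np.round(o["q"],2),r.as_matrix()[:2,:2],o["gripper_width"])
E
```

```text
[ 0.49191779 -0.30587427  0.10280821] [-2.68093928  1.24713732  4.22427506] [ 0.23076229  0.49127282 -0.04495823] [ 1.11  0.64 -0.89  1.85  0.61  0.95  2.27] [[-0.72067249 -0.69327561]
 [-0.69327557  0.72067255]] 0.5111942913912235
```

>>> arm_command(commands=[0,0,0.0001,0,0,7.5,0.3,0,0,0.0003,0,0,15,0.3,0,0,0.0004,0,0,22.5,0.3,0,0,0.0005,0,0,30,0.3,0,0,0.0006,0,0,37.5,0.3,0,0,0.0008,0,0,45,0.3,0,0,0.0009,0,0,52.5,0.3,0,0,0.001,0,0,60,0.3])

```text
t: 51.7
eef_pos: [0.4923, -0.3061, 0.1019]
tool_rot: [0.0, 0.143, 0.99, -0.0]
contact_force: [-0.4, -0.2, 2.3]
gripper_width: 0.507
grasp_force: 45.5
```

>>> arm_command(commands=[0,0,0.0001,0,0,7.5,0.3,0,0,0.0003,0,0,15,0.3,0,0,0.0004,0,0,22.5,0.3,0,0,0.0005,0,0,30,0.3,0,0,0.0006,0,0,37.5,0.3,0,0,0.0008,0,0,45,0.3,0,0,0.0009,0,0,52.5,0.3,0,0,0.001,0,0,60,0.3])

```text
t: 52.5
eef_pos: [0.4921, -0.3062, 0.1008]
tool_rot: [0.0, 0.618, 0.786, -0.0]
contact_force: [-1.6, 0.2, 2.0]
gripper_width: 0.51
grasp_force: 45.4
```

>>> arm_command(commands=[0,0,0.0001,0,0,7.5,0.3,0,0,0.0003,0,0,15,0.3,0,0,0.0004,0,0,22.5,0.3,0,0,0.0005,0,0,30,0.3,0,0,0.0006,0,0,37.5,0.3,0,0,0.0008,0,0,45,0.3,0,0,0.0009,0,0,52.5,0.3,0,0,0.001,0,0,60,0.3])

```text
t: 53.3
eef_pos: [0.4921, -0.3061, 0.0998]
tool_rot: [0.0, 0.928, 0.371, 0.0]
contact_force: [-1.4, 0.1, 2.3]
gripper_width: 0.507
grasp_force: 45.3
```

>>> arm_command(commands=[0,0,0.0001,0,0,7.5,0.3,0,0,0.0003,0,0,15,0.3,0,0,0.0004,0,0,22.5,0.3,0,0,0.0005,0,0,30,0.3,0,0,0.0006,0,0,37.5,0.3,0,0,0.0008,0,0,45,0.3,0,0,0.0009,0,0,52.5,0.3,0,0,0.001,0,0,60,0.3])

```text
t: 54.1
eef_pos: [0.4921, -0.306, 0.0988]
tool_rot: [0.0, 0.99, -0.142, 0.0]
contact_force: [-1.1, 0.7, 3.1]
gripper_width: 0.507
grasp_force: 45.3
```

```bash
python3 - <<'E'
from h import *
t,r,o=tool();print(t,o["contact_force"],o["torque"],np.round(o["q"],2),np.degrees(np.arctan2(*r.as_matrix()[1::-1,0])),o["gripper_width"])
E
```

```text
[ 0.49210727 -0.30596139  0.09884827] [-1.13340805  0.69445529  3.05032782] [0.19885377 0.28131375 0.09308704] [ 0.37  0.48  0.1   1.91 -0.07  0.76 -1.35] -16.376132513893317 0.5067292675006029
```

>>> arm_command(commands=[0,0,0.0001,0,0,7.5,0.3,0,0,0.0003,0,0,15,0.3,0,0,0.0004,0,0,22.5,0.3,0,0,0.0005,0,0,30,0.3,0,0,0.0006,0,0,37.5,0.3,0,0,0.0008,0,0,45,0.3,0,0,0.0009,0,0,52.5,0.3,0,0,0.001,0,0,60,0.3])

```text
t: 54.9
eef_pos: [0.4923, -0.3059, 0.0979]
tool_rot: [-0.0, 0.786, -0.618, 0.0]
contact_force: [-1.0, -0.3, 2.8]
gripper_width: 0.513
grasp_force: 45.4
```

>>> arm_command(commands=[0,0,0,0,0,0,0.8,0,0,0,0,0,0,0.8,0,0,0,0,0,0,0.8,0,0,-0.004,0,0,-8,0.8,0,0,-0.004,0,0,-16,0.8,0,0,-0.004,0,0,-24,0.8,0,0,-0.004,0,0,-32,0.8,0,0,-0.004,0,0,-40,0.8])

```text
t: 55.7
eef_pos: [0.492, -0.3062, 0.1017]
tool_rot: [0.0, 0.952, -0.306, 0.0]
contact_force: [0.1, -0.5, -0.1]
gripper_width: 0.801
grasp_force: 0.0
```

>>> arm_command(commands=[0,0,0,0,0,-8,0.8,0,0,0,0,0,-16,0.8,0,0,0,0,0,-24,0.8,0,0,0,0,0,-32,0.8,0,0,0,0,0,-40,0.8,0,0,0,0,0,-48,0.8,0,0,0,0,0,-56,0.8,0,0,0,0,0,-62,0.8])

```text
t: 56.5
eef_pos: [0.492, -0.3063, 0.1017]
tool_rot: [0.0, 0.974, 0.228, 0.0]
contact_force: [0.1, 0.1, -0.5]
gripper_width: 0.798
grasp_force: 0.0
```

>>> arm_command(commands=[0,0,0,0,0,-8,0.8,0,0,0,0,0,-16,0.8,0,0,0,0,0,-24,0.8,0,0,0,0,0,-32,0.8,0,0,0,0,0,-40,0.8,0,0,0,0,0,-48,0.8,0,0,0,0,0,-56,0.8,0,0,0,0,0,-62,0.8])

```text
t: 57.3
eef_pos: [0.4919, -0.3064, 0.1017]
tool_rot: [0.0, 0.718, 0.697, 0.0]
contact_force: [0.6, -0.4, 0.2]
gripper_width: 0.799
grasp_force: 0.0
```

>>> arm_command(commands=[0,0,0,0,0,-8,0.8,0,0,0,0,0,-16,0.8,0,0,0,0,0,-24,0.8,0,0,0,0,0,-32,0.8,0,0,0,0,0,-40,0.8,0,0,0,0,0,-48,0.8,0,0,0,0,0,-56,0.8,0,0,0,0,0,-62,0.8])

```text
t: 58.1
eef_pos: [0.4919, -0.3065, 0.1017]
tool_rot: [0.0, 0.256, 0.967, -0.0]
contact_force: [1.1, 0.6, -0.0]
gripper_width: 0.798
grasp_force: 0.0
```

>>> arm_command(commands=[0,0,0,0,0,-8,0.8,0,0,0,0,0,-16,0.8,0,0,0,0,0,-24,0.8,0,0,0,0,0,-32,0.8,0,0,0,0,0,-40,0.8,0,0,0,0,0,-48,0.8,0,0,0,0,0,-56,0.8,0,0,0,0,0,-62,0.8])

```text
t: 58.9
eef_pos: [0.4919, -0.3066, 0.1017]
tool_rot: [0.0, -0.278, 0.961, -0.0]
contact_force: [-0.5, 0.1, -0.2]
gripper_width: 0.798
grasp_force: 0.0
```

```bash
python3 - <<'E'
from h import *
t,r,o=tool();print(t,o["contact_force"],o["torque"],np.round(o["q"],2),np.degrees(np.arctan2(*r.as_matrix()[1::-1,0])),o["gripper_width"])
print(r.inv().apply(np.array([.492,-.306,.102])-t))
E
```

```text
[ 0.49186924 -0.30658349  0.10166078] [-0.52542572  0.14724108 -0.20060439] [-0.01266703 -0.00853916 -0.03278211] [ 1.08  0.63 -0.85  1.86  0.58  0.93  2.09] -147.72497370582494 0.7977339594038025
[-0.00042223  0.00042335 -0.0003393 ]
```

>>> arm_command(commands=[0,0,0,0,0,-8,0.8,0,0,0,0,0,-16,0.8,0,0,0,0,0,-16,0.3,0,0,0,0,0,-16,0.3,0,0,0,0,0,-16,0.3,0,0,0,0,0,-16,0.3,0,0,0,0,0,-16,0.3])

```text
t: 59.6
eef_pos: [0.492, -0.3064, 0.1018]
tool_rot: [-0.0, -0.406, 0.914, -0.0]
contact_force: [-1.2, -0.8, 3.3]
gripper_width: 0.508
grasp_force: 45.4
```

>>> arm_command(commands=[0,0,0.0001,0,0,7.5,0.3,0,0,0.0003,0,0,15,0.3,0,0,0.0004,0,0,22.5,0.3,0,0,0.0005,0,0,30,0.3,0,0,0.0006,0,0,37.5,0.3,0,0,0.0008,0,0,45,0.3,0,0,0.0009,0,0,52.5,0.3,0,0,0.001,0,0,60,0.3])

```text
t: 60.4
eef_pos: [0.4918, -0.3059, 0.1009]
tool_rot: [-0.0, 0.108, 0.994, -0.0]
contact_force: [-1.7, 0.9, 3.5]
gripper_width: 0.508
grasp_force: 45.5
```

>>> arm_command(commands=[0,0,0.0001,0,0,7.5,0.3,0,0,0.0003,0,0,15,0.3,0,0,0.0004,0,0,22.5,0.3,0,0,0.0005,0,0,30,0.3,0,0,0.0006,0,0,37.5,0.3,0,0,0.0008,0,0,45,0.3,0,0,0.0009,0,0,52.5,0.3,0,0,0.001,0,0,60,0.3])

```text
t: 61.2
eef_pos: [0.4922, -0.3055, 0.0999]
tool_rot: [0.0, 0.59, 0.807, 0.0]
contact_force: [-0.8, 1.1, 2.9]
gripper_width: 0.51
grasp_force: 45.4
```

>>> arm_command(commands=[0,0,0.0001,0,0,7.5,0.3,0,0,0.0003,0,0,15,0.3,0,0,0.0004,0,0,22.5,0.3,0,0,0.0005,0,0,30,0.3,0,0,0.0006,0,0,37.5,0.3,0,0,0.0008,0,0,45,0.3,0,0,0.0009,0,0,52.5,0.3,0,0,0.001,0,0,60,0.3])

```text
t: 62.0
eef_pos: [0.4935, -0.3053, 0.0992]
tool_rot: [0.001, 0.914, 0.405, 0.001]
contact_force: [-8.7, -11.9, 2.4]
gripper_width: 0.511
grasp_force: 46.1
```

```bash
python3 - <<'E'
from h import *
t,r,o=tool();print(t,o["contact_force"],o["torque"],np.round(o["q"],2),np.degrees(np.arctan2(*r.as_matrix()[1::-1,0])),o["gripper_width"])
E
```

```text
[ 0.49348879 -0.3053061   0.0992093 ] [ -8.71141775 -11.86920255   2.38654003] [-3.20288325  2.47982852  0.39736196] [ 0.58  0.49 -0.17  1.89  0.12  0.77 -0.39] 47.79558774936661 0.5105031460300188
```

>>> arm_command(commands=[0,0,0,0,0,0,0.3,0,0,0,0,0,0,0.3])

```text
t: 62.2
eef_pos: [0.4923, -0.3065, 0.0991]
tool_rot: [0.001, 0.914, 0.407, 0.0]
contact_force: [-2.3, -1.5, 4.9]
gripper_width: 0.506
grasp_force: 46.5
```

```bash
python3 - <<'E'
from h import *
t,r,o=tool();print(t,o["contact_force"],o["torque"],np.degrees(np.arctan2(*r.as_matrix()[1::-1,0])),o["gripper_width"])
E
```

```text
[ 0.49234669 -0.30650518  0.09909396] [-2.32541978 -1.53594194  4.9222546 ] [-0.47296589  0.18997164  0.0098121 ] 48.00136327506133 0.5059610849373679
```

>>> arm_command(commands=[0,0,0.0001,0,0,5,0.3,0,0,0.0002,0,0,10,0.3,0,0,0.0002,0,0,15,0.3,0,0,0.0002,0,0,15,0.3])

```text
t: 62.6
eef_pos: [0.4926, -0.3061, 0.0988]
tool_rot: [0.0, 0.959, 0.284, 0.0]
contact_force: [-0.3, -1.6, 4.9]
gripper_width: 0.51
grasp_force: 46.9
```

```bash
python3 - <<'E'
from h import *
t,r,o=tool();print(t,o["contact_force"],o["torque"],np.degrees(np.arctan2(*r.as_matrix()[1::-1,0])),o["gripper_width"])
E
```

```text
[ 0.49263885 -0.30605049  0.09884027] [-0.3029366  -1.63414254  4.86670003] [-0.30962999  0.11185766  0.1076194 ] 32.95155667812308 0.5098390336125743
```

>>> arm_command(commands=[0,0,0.0001,0,0,6,0.3,0,0,0.0002,0,0,12,0.3,0,0,0.0003,0,0,18,0.3,0,0,0.0004,0,0,24,0.3,0,0,0.0005,0,0,30,0.3,0,0,0.0006,0,0,36,0.3,0,0,0.0007,0,0,42,0.3,0,0,0.0008,0,0,48,0.3])

```text
t: 63.4
eef_pos: [0.4924, -0.3059, 0.0982]
tool_rot: [0.0, 0.991, -0.131, 0.0]
contact_force: [-2.2, 0.3, 8.1]
gripper_width: 0.508
grasp_force: 48.2
```

```bash
python3 - <<'E'
from h import *
t,r,o=tool();print(t,o["contact_force"],o["torque"],np.degrees(np.arctan2(*r.as_matrix()[1::-1,0])),o["gripper_width"],o["q"][6])
E
```

```text
[ 0.49238848 -0.30590715  0.09818675] [-2.19345081  0.26152814  8.07935136] [0.0563923  0.61241922 1.27448213] -15.093715724940544 0.5082972976161755 -1.3275123432086136
```

>>> arm_command(commands=[0,0,0.0001,0,0,7.5,0.3,0,0,0.0002,0,0,15,0.3,0,0,0.0003,0,0,22.5,0.3,0,0,0.0005,0,0,30,0.3,0,0,0.0006,0,0,37.5,0.3,0,0,0.0007,0,0,45,0.3,0,0,0.0008,0,0,52.5,0.3,0,0,0.0009,0,0,60,0.3])

```text
t: 64.2
eef_pos: [0.4931, -0.3064, 0.0972]
tool_rot: [0.0, 0.793, -0.609, 0.001]
contact_force: [4.1, -21.2, -2.1]
gripper_width: 0.508
grasp_force: 49.3
```

```bash
python3 - <<'E'
from h import *
t,r,o=tool();print(t,o["contact_force"],o["torque"],np.degrees(np.arctan2(*r.as_matrix()[1::-1,0])),o["gripper_width"],o["q"][6])
E
```

```text
[ 0.49306415 -0.30636983  0.09724152] [  4.09227291 -21.17013094  -2.11055912] [-4.60676671 -0.30752254 -0.01779883] -75.0976024589987 0.5075539427203478 -2.2054901498436807
```

>>> arm_command(commands=[0,0,0,0,0,0,0.8,0,0,0,0,0,0,0.8,0,0,0,0,0,0,0.8,0,0,-0.03,0,0,-8,0.8,0,0,-0.07,0,0,-16,0.8,0,0,-0.11,0,0,-24,0.8,0,0,-0.13,0,0,-32,0.8,0,0,-0.13,0,0,-40,0.8])

```text
t: 65.0
eef_pos: [0.4936, -0.3068, 0.2304]
tool_rot: [0.0, 0.955, -0.298, 0.003]
contact_force: [0.0, 0.5, -0.1]
gripper_width: 0.8
grasp_force: 0.0
```

>>> arm_command(commands=[0,0,0,0,0,0,0.8,0,0,0,0,0,0,0.8])

```text
t: 65.2
eef_pos: [0.4915, -0.3056, 0.2261]
tool_rot: [-0.0, 0.953, -0.303, -0.001]
contact_force: [0.1, -0.1, -1.0]
gripper_width: 0.798
grasp_force: 0.0
```

```bash
python3 - <<'E'
from h import *
c=snap("wrist","w20");print(tool()[0])
k=proj(c,[[.492,-.306,.12]])[0];b=proj(c,[[.492,-.391,.095]])[0];print(k,b)
g=c["img"].min(2)
def caps(c):
    g=c["img"].min(2);k=proj(c,[[.492,-.306,.12]])[0].astype(int);x0,y0=k-55
    r=g[max(y0,0):k[1]+55,max(x0,0):k[0]+55];x0=max(x0,0);y0=max(y0,0)
    for lo in (60,80,100,130):
        n,l,s,ce=cv2.connectedComponentsWithStats((r>lo).astype(np.uint8))
        print(lo,[(s[i].tolist(),(ce[i]+[x0,y0]).round(1).tolist()) for i in range(1,n) if 60<s[i,4]<2500])
caps(c)
y,x=k[::-1].astype(int);print(g[y-56:y+56:7,x-56:x+56:7])
E
```

```text
[ 0.49141948 -0.30562909  0.22586437]
[252.38014803 184.26866773] [333.36700629 121.40697884]
60 [([0, 0, 56, 74, 2029], [218.8, 157.3]), ([44, 0, 35, 21, 385], [257.4, 136.7]), ([80, 41, 30, 24, 440], [290.8, 180.3]), ([45, 46, 21, 15, 211], [251.2, 181.7]), ([0, 55, 67, 55, 1554], [219.2, 222.2]), ([93, 57, 17, 36, 348], [300.3, 201.9]), ([69, 60, 21, 18, 126], [277.2, 199.1]), ([24, 71, 21, 21, 248], [231.1, 209.7]), ([62, 86, 23, 24, 189], [270.0, 226.5])]
80 [([0, 0, 28, 15, 225], [210.7, 133.6]), ([46, 0, 23, 13, 174], [253.5, 133.8]), ([10, 10, 14, 16, 100], [213.5, 146.3]), ([0, 28, 19, 16, 140], [203.6, 164.9]), ([5, 31, 30, 43, 558], [217.2, 179.9]), ([86, 42, 24, 21, 235], [291.6, 180.2]), ([0, 59, 42, 51, 1086], [210.6, 221.3]), ([25, 72, 19, 17, 185], [230.8, 208.9]), ([38, 93, 16, 17, 134], [242.1, 230.9])]
100 [([0, 0, 28, 15, 202], [211.0, 133.5]), ([5, 31, 30, 22, 242], [218.4, 169.2]), ([10, 50, 23, 24, 234], [216.1, 190.0]), ([0, 60, 16, 34, 267], [202.3, 207.9]), ([39, 95, 8, 15, 64], [240.0, 231.2]), ([14, 96, 24, 14, 211], [221.9, 233.1]), ([0, 99, 11, 11, 85], 
[... 550 characters left out ...]
  12  10  52  55  53  41  49]
 [ 80  91  92 142 144   5   8  11  14   9  10   2  48  56  47  46]
 [ 22 138  57  35 103   5   8  61  66  56  10   9  73  90  88  68]
 [ 77  19 108 118  98   2   6  63  68  66   8  12  76  87  88  62]
 [109  60 128 135  96   5   8  48  48  47   5   7  66  64  49  69]
 [104  97  22 112 147  26   5   0   3   2   4  27  69  41  73  74]
 [101 107  88  21  75  89  81   1   9   1  65  63  56  58  67  71]
 [111 107  99  87  72  83  83  48  39  47  47  58  56  58  57  74]
 [100 102  97  97  76  30  37  50  57  61  66  40  57  58  57  47]
 [100  98  96  98 103  30 100  60  66  66  73  69  51  56  57  57]
 [104 105  97 112 121  91 104  95  77  56  41  70  52  59  56  58]]
```

>>> arm_command(commands=[0,0,0.03,0,0,-8,0.8,0,0,0.06,0,0,-16,0.8,0,0,0.09,0,0,-24,0.8,0,0,0.11,0,0,-32,0.8,0,0,0.12,0,0,-40,0.8,0,0,0.1275,0,0,-48,0.8,0,0,0.1275,0,0,-56,0.8,0,0,0.1275,0,0,-60,0.8], force=60)

```text
t: 66.05
eef_pos: [0.4912, -0.3056, 0.0978]
tool_rot: [-0.001, 0.976, 0.217, -0.001]
contact_force: [-0.0, -0.2, 0.3]
gripper_width: 0.797
grasp_force: 0.0
```

>>> arm_command(commands=[0,0,0,0,0,0,0.8,0,0,0,0,0,0,0.3,0,0,0,0,0,0,0.3,0,0,0,0,0,0,0.3,0,0,0,0,0,0,0.3,0,0,0,0,0,0,0.3])

```text
t: 66.65
eef_pos: [0.4921, -0.3063, 0.0994]
tool_rot: [0.0, 0.977, 0.215, 0.0]
contact_force: [-0.0, -1.5, 1.9]
gripper_width: 0.501
grasp_force: 60.6
```

```bash
cat > s.py <<'E'
from h import *
t,r,o=tool();print(t,np.round(o["contact_force"],1),np.round(o["torque"],2),np.degrees(np.arctan2(*r.as_matrix()[1::-1,0])).round(1),o["gripper_width"],o["q"][6])
E
python3 s.py
```

```text
[ 0.49206267 -0.30629348  0.09944743] [-0.  -1.5  1.9] [-0.16  0.17 -0.02] 24.9 0.501206569264831 -0.6917194899821678
```

>>> arm_command(commands=[0,0,0,0,0,4,0.3,0,0,0,0,0,8,0.3,0,0,0,0,0,8,0.3])

```text
t: 66.95
eef_pos: [0.4943, -0.305, 0.0996]
tool_rot: [0.0, 0.989, 0.147, 0.002]
contact_force: [4.9, 1.8, -0.4]
gripper_width: 0.508
grasp_force: 61.4
```

```bash
python3 s.py
```

```text
[ 0.49429823 -0.30500884  0.09955301] [ 4.9  1.8 -0.4] [ 0.32 -1.27  0.03] 16.9 0.5079993700126189 -0.8119444831879203
```

>>> arm_command(commands=[0,0,0,0,0,4,0.3,0,0,0,0,0,8,0.3,0,0,0,0,0,8,0.3])

```text
t: 67.25
eef_pos: [0.4959, -0.3054, 0.0996]
tool_rot: [0.001, 0.997, 0.081, 0.003]
contact_force: [9.3, -1.4, -5.5]
gripper_width: 0.501
grasp_force: 62.4
```

```bash
python3 s.py
```

```text
[ 0.49590419 -0.30536842  0.0996193 ] [ 9.3 -1.4 -5.5] [-0.33 -2.02  1.9 ] 9.3 0.5010405686392905 -0.9272960884191597
```

>>> arm_command(commands=[0,0,0,0,0,-12,0.3,0,0,0,0,0,-12,0.3,0,0,0,0,0,-12,0.8,0,0,0,0,0,-12,0.8,0,0,0,0,0,-12,0.8,0,0,-0.04,0,0,-12,0.8,0,0,-0.08,0,0,-12,0.8,0,0,-0.12,0,0,-12,0.8])

```text
t: 68.05
eef_pos: [0.4911, -0.306, 0.2202]
tool_rot: [-0.0, 0.983, 0.181, -0.001]
contact_force: [0.5, -0.6, -0.6]
gripper_width: 0.799
grasp_force: 0.0
```

>>> arm_command(commands=[0,0,-0.01,0,0,0,0.8,0,0,-0.01,0,0,0,0.8])

```text
t: 68.25
eef_pos: [0.4926, -0.3067, 0.2311]
tool_rot: [0.001, 0.983, 0.181, 0.001]
contact_force: [-0.2, 0.3, -0.7]
gripper_width: 0.8
grasp_force: 0.0
```

```bash
python3 s.py; python3 - <<'E'
from h import *
c=snap("wrist","w21")
def blob(c,X,lo,hi,h=30):
    g=c["img"].min(2);k=proj(c,[X])[0].astype(int);x0,y0=k-h;r=g[y0:k[1]+h,x0:k[0]+h]
    n,l,s,ce=cv2.connectedComponentsWithStats(((r>lo)&(r<hi)).astype(np.uint8))
    return k,[(s[i].tolist(),(s[i,:2]+s[i,2:4]/2-.5+[x0,y0]).tolist(),(ce[i]+[x0,y0]).round(1).tolist()) for i in range(n) if 80<s[i,4]<3000]
K=[.492,-.306,.118]
print("cap",blob(c,K,45,256,22));print("dark",blob(c,K,-1,28,45))
g=c["img"].min(2);k=proj(c,[K])[0].astype(int);print(g[k[1]-42:k[1]+42:6,k[0]-42:k[0]+42:6])
for z in (.118,.122): print(ray(c,[k],z))
E
```

```text
[ 0.49263486 -0.3066553   0.23108802] [-0.2  0.3 -0.7] [-0.02  0.05 -0.02] 20.9 0.7998105612861124 -0.750681917923563
cap (array([251, 183]), [([0, 0, 44, 44, 1474], [250.5, 182.5], [250.8, 181.5]), ([3, 14, 30, 22, 363], [246.5, 185.5], [249.9, 185.8])])
dark (array([251, 183]), [([19, 16, 53, 56, 1706], [251.0, 181.5], [251.4, 180.6])])
[[120 119  83 147 140 140 119  50  52  48  71  75  92  55]
 [171 136  85  54 130 124  49  53  70  69  73  88  61  23]
 [171  59 111 117 112  49  36  47  51  71  59  92  66  45]
 [ 58  90  45  46  59   2   4   9   4   1  64  62  63  61]
 [ 24  61  86  61   7   2   5   4   9   2   3  61  35  51]
 [ 51  47  84  46   2   4   9  14   6   6   3  25  53  55]
 [ 69  50  88   7   9   9  54  71  54  16  13  15  51  33]
 [ 87  49  88   8   9   8  69  71  71  13  15  13  58  58]
 [ 41  86  62  45  11  11  71  69  74  12  12  55  57  56]
 [ 48  61  61  42  92   7   8  65  11  11  10  46  53  55]
 [ 71  64  47  60  70   9  11   9   9  10  48  51  38  52]
 [ 74  66  40  58  71  69  65  10  87  71  46  48  49  49]
 [ 69  41  41  59  58  59  52  50  42  49  42  50  50  17]
 [ 49  47  58  58  58  57  69  69  58  50  57  65 114  62]]
[[ 0.49267764 -0.30556855  0.118     ]]
[[ 0.4936206  -0.30521918  0.122     ]]
```

>>> arm_command(commands=[0,0,0.03,0,0,0,0,0,0,0.06,0,0,0,0,0,0,0.085,0,0,0,0,0,0,0.1,0,0,0,0,0,0,0.107,0,0,0,0,0,0,0.107,0,0,0,0,0,0,0.107,0,0,0,0,0,0,0.107,0,0,0,0], force=20)

```text
t: 69.1
eef_pos: [0.4914, -0.3056, 0.1214]
tool_rot: [-0.0, 0.983, 0.182, -0.001]
contact_force: [-0.5, 0.2, 0.3]
gripper_width: -0.001
grasp_force: 0.0
```

>>> arm_command(commands=[0,0,0.0012,0,0,0,0,0,0,0.0012,0,0,0,0])

```text
t: 69.3
eef_pos: [0.4919, -0.3059, 0.1208]
tool_rot: [-0.0, 0.983, 0.182, -0.0]
contact_force: [-0.0, -0.2, -0.1]
gripper_width: -0.004
grasp_force: 0.0
```

>>> arm_command(commands=[0,0,0.001,0,0,0,0,0,0,0.001,0,0,0,0])

```text
t: 69.5
eef_pos: [0.492, -0.306, 0.1205]
tool_rot: [-0.0, 0.983, 0.182, 0.0]
contact_force: [-1.8, 0.7, 5.2]
gripper_width: 0.001
grasp_force: 2.5
```

>>> arm_command(commands=[0,0,0.001,0,0,0,0,0,0,0.001,0,0,0,0])

```text
t: 69.7
eef_pos: [0.4921, -0.306, 0.1204]
tool_rot: [0.0, 0.983, 0.182, 0.0]
contact_force: [-3.6, 1.8, 11.9]
gripper_width: 0.001
grasp_force: 5.8
```

>>> arm_command(commands=[0,0,-0.005,0,0,0,0,0.011,0,-0.005,0,0,0,0,0.021,0,-0.005,0,0,0,0,0.021,0,-0.001,0,0,0,0,0.021,0,0.001,0,0,0,0,0.021,0,0.001,0,0,0,0])

```text
t: 70.3
eef_pos: [0.5149, -0.2979, 0.1201]
tool_rot: [0.001, 0.983, 0.182, 0.003]
contact_force: [1.3, 3.5, 13.9]
gripper_width: 0.001
grasp_force: 7.1
```

>>> arm_command(commands=[0,0,0.001,0,0,0,0,0,0,0.001,0,0,0,0])

```text
t: 70.5
eef_pos: [0.5152, -0.2982, 0.1198]
tool_rot: [0.001, 0.983, 0.182, 0.003]
contact_force: [0.5, 3.8, 19.3]
gripper_width: 0.002
grasp_force: 9.5
```

>>> arm_command(commands=[0,0,0.001,0,0,0,0,0,0,0.001,0,0,0,0])

```text
t: 70.7
eef_pos: [0.5155, -0.2985, 0.1196]
tool_rot: [0.001, 0.983, 0.182, 0.003]
contact_force: [-1.7, 3.3, 23.0]
gripper_width: -0.002
grasp_force: 11.8
```

>>> arm_command(commands=[0,0,-0.02,0,0,0,0,0.015,0.01,-0.025,0,0,0,0,0.031,0.021,-0.025,0,0,0,0,0.031,0.021,0,0,0,0,0,0.031,0.021,0.03,0,0,0,0,0.031,0.021,0.05,0,0,0,0,0.031,0.021,0.06,0,0,0,0,0.031,0.021,0.06,0,0,0,0])

```text
t: 71.5
eef_pos: [0.5478, -0.3067, 0.0558]
tool_rot: [-0.0, 0.983, 0.182, -0.001]
contact_force: [0.9, -1.0, -0.2]
gripper_width: 0.001
grasp_force: 0.0
```

>>> arm_command(commands=[0,0,0.0015,0,0,0,0,0,0,0.0015,0,0,0,0])

```text
t: 71.7
eef_pos: [0.5485, -0.3071, 0.0552]
tool_rot: [0.0, 0.983, 0.182, 0.0]
contact_force: [-0.8, 1.7, 4.9]
gripper_width: 0.001
grasp_force: 2.5
```

>>> arm_command(commands=[0,0,0.0015,0,0,0,0,0,0,0.0015,0,0,0,0])

```text
t: 71.9
eef_pos: [0.5485, -0.3072, 0.0551]
tool_rot: [0.0, 0.983, 0.182, 0.0]
contact_force: [-5.0, 3.1, 16.6]
gripper_width: 0.003
grasp_force: 8.3
```

>>> arm_command(commands=[0,0,0.001,0,0,0,0,0,0,0.001,0,0,0,0])

```text
t: 72.1
eef_pos: [0.5485, -0.3072, 0.055]
tool_rot: [0.0, 0.983, 0.181, 0.0]
contact_force: [-8.8, 4.7, 24.7]
gripper_width: 0.0
grasp_force: 12.1
```

>>> arm_command(commands=[0,0,-0.04,0,0,0,0.8,0,0,-0.08,0,0,0,0.8,0,0,-0.11,0,0,-8,0.8,-0.025,-0.01,-0.115,0,0,-16,0.8,-0.0524,-0.0213,-0.115,0,0,-24,0.8,-0.0524,-0.0213,-0.115,0,0,-32,0.8,-0.0524,-0.0213,-0.115,0,0,-40,0.8,-0.0524,-0.0213,-0.115,0,0,-48,0.8])

```text
t: 72.9
eef_pos: [0.4914, -0.306, 0.1673]
tool_rot: [0.0, 0.823, 0.568, 0.0]
contact_force: [-0.0, -0.1, -0.1]
gripper_width: 0.795
grasp_force: 0.0
```

>>> arm_command(commands=[0,0,0,0,0,-8,0.8,0,0,0,0,0,-16,0.8,0,0,0,0,0,-24,0.8,0,0,0,0,0,-32,0.8,0,0,0,0,0,-40,0.8,0,0,0,0,0,-48,0.8,0,0,0,0,0,-56,0.8,0,0,0,0,0,-62,0.8])

```text
t: 73.7
eef_pos: [0.4916, -0.306, 0.167]
tool_rot: [0.0, 0.413, 0.911, -0.0]
contact_force: [0.0, -0.5, -0.4]
gripper_width: 0.804
grasp_force: 0.0
```

>>> arm_command(commands=[0,0,0,0,0,-8,0.8,0,0,0,0,0,-16,0.8,0,0,0,0,0,-24,0.8,0,0,0,0,0,-32,0.8,0,0,0,0,0,-32,0.8])

```text
t: 74.2
eef_pos: [0.4915, -0.3061, 0.1669]
tool_rot: [0.0, 0.148, 0.989, 0.0]
contact_force: [-0.8, -0.2, -0.3]
gripper_width: 0.8
grasp_force: 0.0
```

```bash
python3 s.py; python3 - <<'E'
from h import *
t,r,o=tool();print(r.inv().apply(np.array([.4919,-.306,.1008])-t))
E
```

```text
[ 0.49145242 -0.30606242  0.16690519] [-0.8 -0.2 -0.3] [-0.07 -0.01  0.  ] 163.0 0.7999271522059226 1.4922488147928936
[-0.00040316  0.000174    0.06610528]
```

Descend, grip firmly, and turn 30° at a time while watching the moment.

>>> arm_command(commands=[0,0,0.03,0,0,0,0.8,0,0,0.05,0,0,0,0.8,0,0,0.063,0,0,0,0.8,0,0,0.066,0,0,0,0.8,0,0,0.066,0,0,0,0.3,0,0,0.066,0,0,0,0.3,0,0,0.066,0,0,0,0.3,0,0,0.066,0,0,0,0.3], force=80)

```text
t: 75.0
eef_pos: [0.4923, -0.3059, 0.1023]
tool_rot: [0.001, 0.149, 0.989, -0.0]
contact_force: [-1.1, 0.9, 5.5]
gripper_width: 0.489
grasp_force: 80.7
```

>>> arm_command(commands=[0,0,0,0,0,0,0.3,0,0,0,0,0,0,0.3])

```text
t: 75.2
eef_pos: [0.4923, -0.3059, 0.1023]
tool_rot: [0.001, 0.149, 0.989, -0.0]
contact_force: [-1.6, 1.7, 6.8]
gripper_width: 0.496
grasp_force: 80.7
```

```bash
python3 s.py
```

```text
[ 0.49230031 -0.30589874  0.10231148] [-1.6  1.7  6.8] [ 0.4   0.33 -0.03] 162.9 0.49553631259278424 1.4408780634161518
```

>>> arm_command(commands=[0,0,0.0001,0,0,5,0.3,0,0,0.0002,0,0,10,0.3,0,0,0.0003,0,0,15,0.3,0,0,0.0003,0,0,20,0.3,0,0,0.0004,0,0,25,0.3,0,0,0.0005,0,0,30,0.3])

```text
t: 75.8
eef_pos: [0.4946, -0.3089, 0.1024]
tool_rot: [0.004, 0.4, 0.916, -0.001]
contact_force: [10.4, -6.8, -3.1]
gripper_width: 0.491
grasp_force: 91.4
```

```bash
python3 s.py
```

```text
[ 0.49459091 -0.30890073  0.10236507] [10.4 -6.8 -3.1] [-1.48 -2.07  1.57] 132.8 0.4907886499204754 0.9863906865680425
```

>>> arm_command(commands=[0,0,0.0001,0,0,5,0.3,0,0,0.0002,0,0,10,0.3,0,0,0.0003,0,0,15,0.3,0,0,0.0003,0,0,20,0.3,0,0,0.0004,0,0,25,0.3,0,0,0.0005,0,0,30,0.3])

```text
t: 76.4
eef_pos: [0.4933, -0.3087, 0.1019]
tool_rot: [0.003, 0.625, 0.781, -0.0]
contact_force: [1.1, -4.4, 2.8]
gripper_width: 0.487
grasp_force: 94.1
```

```bash
python3 s.py
```

```text
[ 0.49329872 -0.30869874  0.10187115] [ 1.1 -4.4  2.8] [-0.76 -0.19  0.03] 102.6 0.48673213751393013 0.53271849455008
```

```bash
python3 s.py; python3 - <<'E'
from h import *
for f,K,a in (("w1",[.4695,-.3108,.134],104.3),("w2",[.4695,-.3108,.134],104.3),("w15",[.4105,-.4165,.132],90+108),("w20",[.492,-.306,.12],89.3),("w21",[.492,-.306,.12],89.3)):
    c=np.load(f+".npz");k=proj(c,[K])[0];g=c["img"].min(2).astype(int)
    h=24;x0,y0=(k-h).astype(int);r=g[y0:y0+2*h,x0:x0+2*h]
    n,l,s,ce=cv2.connectedComponentsWithStats((r>40).astype(np.uint8))
    i=l[h-6:h+6,h-6:h+6];i=np.bincount(i[i>0]).argmax();m=(l==i)
    core=cv2.morphologyEx(m.astype(np.uint8),cv2.MORPH_OPEN,cv2.getStructuringElement(cv2.MORPH_ELLIPSE,(9,9)))
    ys,xs=np.nonzero(core);cc=np.array([xs.mean()+x0,ys.mean()+y0])
    e=m&~core.astype(bool);ys,xs=np.nonzero(e);
    far=np.array([[x+x0,y+y0] for x,y in zip(xs,ys) if np.hypot(x+x0-cc[0],y+y0-cc[1])>np.sqrt(core.sum()/np.pi)+1.5])
    C=ray(c,cc,K[2])[0]
    if len(far): 
        M=ray(c,far,K[2]).mean(0);d=np.degrees(np.arctan2(M[1]-C[1],M[0]-C[0]));print(f,cc.round(1),C.round(4),len(far),"mark world",d.round(1),"mark minus arm",((d-a)%360).round(1),"radius",np.hypot(*(M-C)[:2]).round(4))
    else: print(f,cc,"no mark",core.sum())
E
```

```text
[ 0.49329872 -0.30869874  0.10187115] [ 1.1 -4.4  2.8] [-0.76 -0.19  0.03] 102.6 0.48673213751393013 0.53271849455008
w1 [215.62649233 107.07163161] no mark 1759
w2 [246.  201.5] [ 0.4697 -0.3088  0.134 ] 34 mark world 121.6 mark minus arm 17.3 radius 0.0137
w15 [301.5 145.5] [ 0.4105 -0.4164  0.132 ] 25 mark world 121.2 mark minus arm 283.2 radius 0.0145
w20 [251.8 184.3] [ 0.4922 -0.3056  0.12  ] 25 mark world 133.5 mark minus arm 44.2 radius 0.0149
w21 [251.  185.2] [ 0.4914 -0.3061  0.12  ] 26 mark world 140.5 mark minus arm 51.2 radius 0.0143
```

>>> arm_command(commands=[0,0,0,0,0,0,0.8,0,0,0,0,0,0,0.8,0,0,0,0,0,0,0.8,0,0,-0.03,0,0,4,0.8,0,0,-0.07,0,0,12,0.8,0,0,-0.11,0,0,20,0.8,0,0,-0.13,0,0,28,0.8,0,0,-0.13,0,0,36,0.8])

```text
t: 77.2
eef_pos: [0.4934, -0.3065, 0.2339]
tool_rot: [0.003, 0.836, 0.549, 0.002]
contact_force: [-0.3, -0.2, -0.4]
gripper_width: 0.797
grasp_force: 0.0
```

>>> arm_command(commands=[0,0,0,0,0,8,0.8,0,0,0,0,0,16,0.8,0,0,0,0,0,24,0.8,0,0,0,0,0,32,0.8,0,0,0,0,0,40,0.8,0,0,0,0,0,48,0.8,0,0,0,0,0,56,0.8,0,0,0,0,0,64,0.8])

```text
t: 78.0
eef_pos: [0.4914, -0.3054, 0.2298]
tool_rot: [-0.0, 1.0, 0.023, -0.0]
contact_force: [0.5, 0.9, 0.1]
gripper_width: 0.803
grasp_force: 0.0
```

>>> arm_command(commands=[-0.05,0,-0.03,0,0,0,0.8,-0.09,0,-0.06,0,0,0,0.8,-0.09,0,-0.06,0,0,0,0.8,-0.09,0,-0.06,0,0,0,0.8])

```text
t: 78.4
eef_pos: [0.401, -0.311, 0.2912]
tool_rot: [0.001, 1.0, 0.025, 0.001]
contact_force: [0.2, -0.6, 0.6]
gripper_width: 0.796
grasp_force: 0.0
```

```bash
python3 s.py; python3 - <<'E'
from h import *
c=snap("wrist","w22");g=c["img"].min(2).astype(int)
K=[.492,-.306,.12];a=89.3
k=proj(c,[K])[0];h=24;x0,y0=(k-h).astype(int);r=g[y0:y0+2*h,x0:x0+2*h]
n,l,s,ce=cv2.connectedComponentsWithStats((r>40).astype(np.uint8))
i=l[h-5:h+5,h-5:h+5];i=np.bincount(i[i>0]).argmax();m=(l==i)
core=cv2.morphologyEx(m.astype(np.uint8),cv2.MORPH_OPEN,cv2.getStructuringElement(cv2.MORPH_ELLIPSE,(9,9)))
ys,xs=np.nonzero(core);cc=np.array([xs.mean()+x0,ys.mean()+y0]);C=ray(c,cc,K[2])[0]
ys,xs=np.nonzero(m&~core.astype(bool))
far=np.array([[x+x0,y+y0] for x,y in zip(xs,ys) if np.hypot(x+x0-cc[0],y+y0-cc[1])>np.sqrt(core.sum()/np.pi)+1.5])
M=ray(c,far,K[2]).mean(0);d=np.degrees(np.arctan2(M[1]-C[1],M[0]-C[0]));dd=C[:2]-[.4909,-.391]
print(k,cc,C,"mark-arm",(d-a)%360,len(far),"arm angle",np.arctan2(-dd[0],dd[1])+.012)
# bar: edges and ends at top plane
u=np.array([np.cos(-.012),np.sin(-.012),0]);v=np.array([-u[1],u[0],0]);m0=np.array([.4919,-.3061,.055])
gg=cv2.GaussianBlur(c["img"].min(2),(3,3),0).astype(np.float32)
def prof(P):
    uv=proj(c,P).astype(np.float32);return cv2.remap(gg,uv[None,:,0],uv[None,:,1],cv2.INTER_LINEAR)[0].astype(int)
for L in (-.09,-.06,.06,.09): print(L,prof(m0+L*u+np.arange(-.02,.02,.0015)[:,None]*v).tolist())
for e in (-.123,.123): print(e,prof(m0+(e+np.arange(-.012,.012,.001))[:,None]*u).tolist())
E
```

```text
[ 0.400974   -0.31095051  0.29124683] [ 0.2 -0.6  0.6] [-0.02 -0.05 -0.02] 2.9 0.7962110217219027 -0.968280006556217
[251.73944644  75.11509252] [251.41666667  74.14814815] [ 0.49284936 -0.30565325  0.12      ] mark-arm 57.131736666602436 36 arm angle -0.010836497176980084
-0.09 [103, 101, 98, 94, 88, 79, 74, 79, 85, 85, 84, 84, 85, 84, 83, 83, 82, 83, 83, 84, 81, 73, 69, 70, 74, 84, 95]
-0.06 [103, 102, 99, 94, 95, 94, 84, 81, 83, 84, 84, 84, 83, 83, 83, 87, 113, 137, 138, 137, 132, 124, 131, 139, 138, 141, 147]
0.06 [143, 145, 147, 149, 150, 136, 130, 149, 156, 152, 149, 149, 148, 150, 152, 151, 148, 148, 151, 155, 153, 122, 102, 105, 114, 132, 146]
0.09 [0, 0, 0, 0, 0, 0, 0, 0, 0, 0, 0, 0, 0, 0, 0, 0, 0, 0, 0, 0, 0, 0, 0, 0, 0, 0, 0]
-0.123 [76, 76, 72, 63, 47, 38, 34, 32, 28, 22, 19, 22, 35, 57, 72, 79, 82, 82, 82, 82, 82, 82, 82, 83]
0.123 [0, 0, 0, 0, 0, 0, 0, 0, 0, 0, 0, 0, 0, 0, 0, 0, 0, 0, 0, 0, 0, 0, 0, 0]
```

```bash
python3 -c "
from station import hand_in;print(hand_in())"
```

```text
the job is handed in; nothing more can be done
None
```

The job is handed in; the verdict was not shown. The three gauges lie one to a bay, the bar sits in both end pockets, the arm is back at its stop over the bar, and the knob was screwed down until it stopped turning (about 16.3 rad from its mark); pad force was not measured.

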